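# Clamp a valve manifold with the torque-limiting knob

## Task

The aluminium valve manifold lies loose in its assembly fixture: slide it gently home until it touches all three locating pins, squarely, then swing the blue clamp arm over it as far as its stop and screw the red knob down clockwise until its slip clutch clicks: two clicks, never more than three, then let go. Leave the manifold clamped tight and every other thing on the bench where it lies.

Things in the scene. Friction and masses are not known exactly. Their poses are not given: they have to be found in the camera images.
- fixture: Dark steel fixture plate, 250 x 200 x 16 mm, fixed in a run. Origin: centre of its underside, on the bench; x across the block's seat towards the clamp post, y along the seat, z up; plate top at z = 16 mm. The clamp's steel post, radius 11 mm, stands at x = 100, y = 0; the arm's square stop post, 14 x 12 mm, 68 mm high, at x = 80, y = 18.5.
- pins: Three round steel locating pins fixed on the plate, radius 6 mm, 18 mm high. Axes as the fixture's, origin on the plate's top over the fixture's origin. Pin centres (x, y): (30, -32), (30, 32), (0, -56) mm. A block that is home has its centre over this origin, parallel to the axes: its +x side touches the first two pins, its -y end the third.
- block_center (a point): Centre of the loose aluminium valve manifold ("block"): 48 (x) x 100 (y) x 36 mm high, 0.47 kg, black and blue ports on its -x side, two dark patches on top. It lies flat on the plate, so its centre is 34 mm and its top 52 mm above the bench; it starts 10 to 25 mm off the pins towards the fixture's -x and +y, turned by up to 0.12 rad. Axes of the block.
- clamp: Blue swing-clamp arm and all it carries. Origin on its vertical pivot (fixture x = 100, y = 0). The arm runs along its own -x, 24 mm wide, 70 to 86 mm above the bench; spindle axis 100 mm from the pivot. Its yaw minus the fixture's: 0 = closed on its stop, spindle over the seated block's middle; starts 1.1 to 1.6 rad open (over the -y side); closes clockwise. Stiff pivot (0.1 N m), stays put.
- cap_grip (a point): Centre of the red ribbed knob cap, 32 mm across, 28 mm tall, axis vertical, on the clamp's spindle: grip it from above, at any yaw. Turned clockwise seen from above it screws down 15 mm a turn (0.1 to 0.2 N m): follow it down. The spindle's brass foot meets the block after 1.0 to 3.4 rad of turning (not measured); when the clutch slips the cap goes down no more. The thread holds. Axes of the cap.
- cap_mark (a point): White mark on the cap's top, 13 mm from its axis. Below the cap is the steel collar (23 mm wide, 10 mm tall), one with the spindle, past the clutch: do not turn it directly. At the start the mark is over the collar's white line (its -x). With the foot on the block the torque rises over some 0.7 rad to about 0.25 N m, then the ratchet slips: each 30 degrees a click, the torque falling through zero.
- fitting: Small brass and black push-in fitting, 18 mm across, 29 mm tall, standing on the fixture plate behind the seat, on the +y side. Bystander.
- hex_key: Dark L-shaped hex key, 100 x 30 mm, lying on the bench beside the fixture's +y edge. Bystander.
- screwdriver: Red-handled screwdriver, 200 mm, lying on the left of the bench. Bystander.
- tape: Brown roll of tape, 100 mm across, 25 mm high, on the left of the bench. Bystander.
- valve: Black and grey solenoid valve, 110 x 18 x 30 mm, on the right of the bench. Bystander.
- caliper: Steel and black caliper, about 150 mm, lying on the right of the bench. Bystander.
- flask: Clear drinking bottle, 64 mm across, 200 mm tall, at the right rear. Bystander.
There are look-alikes about, which are no part of the job. Of the things that look like the part that bears block_center, the largest one is meant.

How it is judged:
By the outcome, as a careful person would: the job done as asked, in the order asked, and still so for the second after the job is handed in, with the robot touching nothing.
It also fails if it takes over 72 s, if anything falls off the work surface, if the arm or the gripper's body presses on something with over 40 N, if the wrist force passes 120 N, or if a joint passes its speed limit or range.

## Robot

A 6-joint arm with a two-finger parallel gripper is mounted at the origin on the work surface. World frame = base frame: x ahead of the robot, y to its left, z up, the work surface at z = 0. Lengths are in m, angles in rad, forces in N, time in s.
With the tool pointing down it reaches from about 0.35 to 0.775 m from the base axis. Payload 5.5 kg.
Tool frame: the origin (TCP) lies midway between the tips of the shut fingers; the grasp point (between the pads) lies 19 mm behind it; z points along the fingers, y is the line along which they close (so a half turn about z gives the same grasp; the last joint's range is limited). The gripper opens to 85 mm and grips with 20 to 120 N. Pads are 22 mm wide; open, the fingers measure 114 mm over their backs; the gripper's body (76 mm by 85 mm) begins 54 mm behind the grasp point. The pads swing forward as they close: fully open they stand 13 mm farther back than shut.
Start: joints at [1.14, 0.313, 0.046, 1.304, 0, 1.431], TCP at [0.165, 0.551, 0.231] pointing down, gripper open.
Joint ranges: [-2.76, 2.76], [-0.86, 1.69], [-1.03, 1.26], [-2.2, 2.34], [-1.47, 1.5], [-3.14, 3.14]. Speed limits (rad/s): [2.57, 2.57, 3.14, 3.14, 3.14, 3.14].

## Interface

Orientations are given as a unit quaternion [w, x, y, z].
In Python, from workcell import env gives the robot as it stands. The module is installed in compiled form; this text tells all that it offers.
- The arm moves only by the tool servo_tool, never from a script. Its argument "increments" is a list of rows, each an object of numbers: "grip": the closure, from 0 (fully open) to 1 (shut); "x", "y", "z": the shift along the tool's x, y, z in mm; "roll": the turn about the tool's z in degrees. In form: [{"grip": .., "x": .., "y": .., "z": .., "roll": ..}, ...]. A call has 1 to 5 rows; each row shifts and turns the commanded pose from where the row before left it, along the tool's axes as they then stand; what a row does not reach is not made up. A row lasts 1/12 s, in which the tool goes at most 41.7 mm and 7.16 degrees, less where a joint would pass 70% of its speed; a pose out of reach is approached as far as the arm can. A call is refused whole if a number of a shift passes 41.7 or a number of a turn 7.16, either way. A call with a gripper value outside its range is refused whole. The fingers move at their own pace and stop on an object; "grip_force" is the grip in N (left out, the last holds). Time passes only in rows, so rows that do not move let the fingers close. It gives the time, the measured TCP pose, the force, the opening and the grip force at its end, in the units of the state.
- env.get_state(): the state, without advancing time (a new reading comes with each control period).
- env.read_camera(name): name is "side" or "top" or "wrist"; returns the picture (384x512x3 uint8, red, green, blue); there is no depth.
- env.get_calibration(name): a dict with "vertical_fov" (degrees; the focal length in pixels is half the picture's height over the tangent of half this angle, whatever the lens; pixels are square), "cx", "cy" (the principal point, pixels), "rvec" (rotation vector, rad) and "tvec" (3), from world to camera coordinates, as OpenCV has them; the wrist camera has in their place "tool_from_camera" (4x4, takes a point from camera to tool coordinates, whose origin is the TCP and whose axes are the flange's). Camera axes: x right, y down, z forward; pixel columns grow to the right and rows downward; lengths in m; the calibration is good to about 2 mm. The wrist camera is an equidistant fisheye: a pixel r from the principal point sees the ray r / f radians off the axis. A picture is of the moment at which its call begins: read the wrist's pose just before it. get_calibration takes no time and is no camera call.
- env.hand_in(): hands the job in; it is judged then, once.
The state is a dict: "clock": time; "joint_pos": joint angles; "qvel": joint speeds; "tau": joint torques, N m; "tcp_pos": TCP position; "orientation": TCP orientation; "wrist_force": force on the tool from outside, world axes, zero at the start; "ft_torque": the same for the moment, N m; "finger_gap": finger opening in m; "grip_force": force on a finger pad.
Only numpy, scipy, OpenCV 4.12 (cv2) and the standard library are available. Lean on these libraries where they do the work, as an engineer would, in place of code of your own. Each camera call takes 0.05 s, during which the arm holds its last target. There are 200 camera calls.

## Working session

There is one attempt and no reset: what is moved stays moved. The work goes in short steps, Python scripts to look and compute and a tool call to move; the robot and the scene stay as the last step left them, time stands still between calls to the robot, and variables do not carry over. Pictures are saved under pics/ and viewed, at most 10 in all, crops included, and the job is handed in when it is done.

Besides the shell and the picture viewer there is one more tool, called by a JSON object that holds its "api" and its "payload". servo_tool: Moves the arm, as the interface text tells. Its arguments: {"type":"object","properties":{"increments":{"type":"array"},"grip_force":{"type":"number"}},"required":["increments"]}

```bash
mkdir -p pics
cat > h.py <<'E'
import numpy as np, cv2
from workcell import env
from scipy.spatial.transform import Rotation as R
def grab(n,f):
    im=env.read_camera(n); cv2.imwrite(f'pics/{f}.png',im[:,:,::-1]); return im
def ray(n,u,v,st=None):
    c=env.get_calibration(n); f=192/np.tan(np.radians(c['vertical_fov'])/2)
    if n!='wrist':
        Rm,_=cv2.Rodrigues(np.array(c['rvec'],float)); t=np.array(c['tvec'],float).ravel()
        return -Rm.T@t, Rm.T@np.array([(u-c['cx'])/f,(v-c['cy'])/f,1])
    d=np.array([u-c['cx'],v-c['cy']]); r=np.hypot(*d); a=r/f
    dc=np.array([*(d/max(r,1e-9)*np.sin(a)),np.cos(a)])
    T=np.array(c['tool_from_camera']); st=st or env.get_state(); q=st['orientation']
    Rt=R.from_quat([q[1],q[2],q[3],q[0]]).as_matrix()
    return np.array(st['tcp_pos'])+Rt@T[:3,3], Rt@T[:3,:3]@dc
def hit(n,u,v,z,st=None):
    o,d=ray(n,u,v,st); return (o+d*(z-o[2])/d[2])
E
python3 - <<'E'
from h import *
a=grab('top','top'); grab('side','side')
print(env.get_state())
for n in('top','side','wrist'): print(n,env.get_calibration(n))
cv2.imwrite('pics/top2.png',cv2.resize(a[:,:,::-1],(800,600),interpolation=cv2.INTER_CUBIC))
E
```

```text
{'clock': 0.1, 'joint_pos': array([ 1.14041524e+00,  3.13938305e-01,  4.51086559e-02,  1.30359210e+00,
       -1.19450502e-05,  1.43118975e+00]), 'qvel': array([ 0.00159386, -0.00234393,  0.00100589,  0.00249701,  0.00197916,
       -0.00108642]), 'tau': array([ 1.78266524e-03, -4.81728280e+01,  2.99242383e+01,  1.27994979e-02,
       -9.52742175e-05, -4.53026246e-06]), 'tcp_pos': array([0.16467837, 0.55045013, 0.23049721]), 'orientation': array([-2.22763485e-04,  1.44875557e-01,  9.89449550e-01, -7.81608714e-04]), 'wrist_force': array([0.23974459, 1.13420219, 0.98265297]), 'ft_torque': array([-0.0414407 , -0.01565002, -0.0058344 ]), 'grip_force': 0.0, 'finger_gap': 0.08506490545354244}
top {'vertical_fov': 48.754877227223304, 'cx': 252.51837547046011, 'cy': 191.15843265999476, 'rvec': array([ 2.25163009, -1.93413608,  0.22081159]), 'tvec': array([-0.05701288,  0.56426398,  1.12696877])}
side {'vertical_fov': 51.83030542947053, 'cx': 256.7041189809154, 'cy': 186.61263683335204, 'rvec': array([ 0.04163261, -2.81471006,  1.32900424]), 'tvec': array([0.54608027, 0.08073574, 1.1773304 ])}
wrist {'vertical_fov': 65.70646984690485, 'cx': 254.83129990653498, 'cy': 195.09701226426523, 'tool_from_camera': array([[-1.18072808e-03, -9.45287789e-01, -3.26235500e-01,
         8.36982516e-02],
       [ 9.99999248e-01, -1.22414574e-03, -7.22090877e-05,
         8.41310370e-04],
       [-3.31101430e-04, -3.26235340e-01,  9.45288524e-01,
        -1.43316779e-01],
       [ 0.00000000e+00,  0.00000000e+00,  0.00000000e+00,
         1.00000000e+00]])}
```

View pics/top2.png

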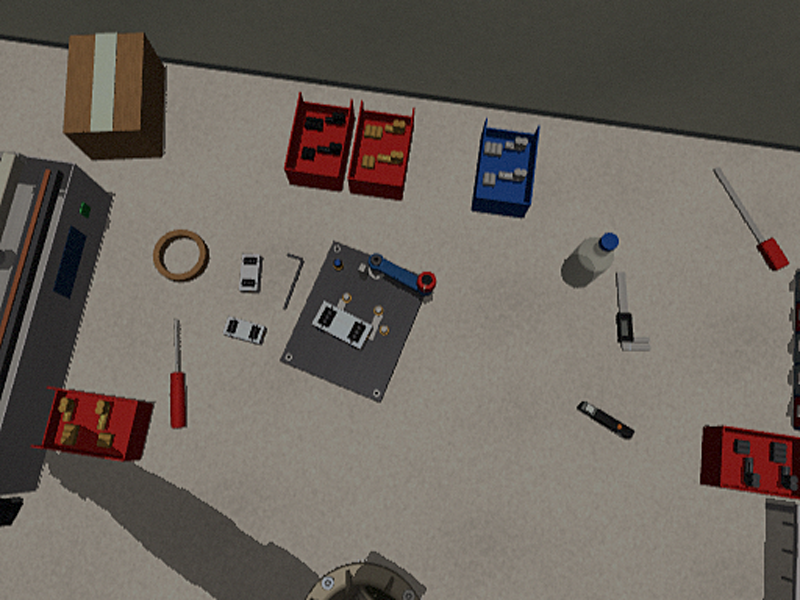

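View pics/side.png

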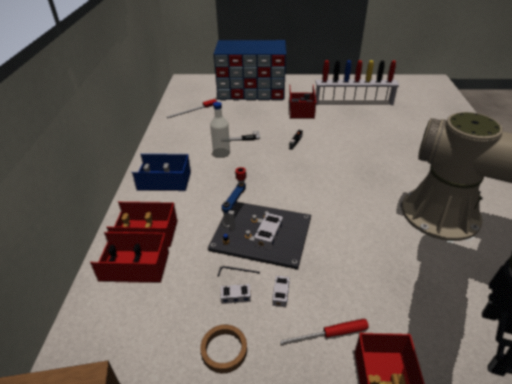

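The top view shows the fixture plate with corners at about (334,241), (437,283), (381,401) and (281,358) in the 800-px picture. The block is near (343,325), the pins at (347,298), (378,311) and (384,330), the post at (376,260) and the red cap at (427,281). The side view agrees.

```bash
cat >> h.py <<'E'
def hull_corners(mask):
    c=max(cv2.findContours(mask.astype(np.uint8),0,cv2.CHAIN_APPROX_NONE)[0],key=cv2.contourArea)
    return c
E
python3 - <<'E'
from h import *
P=lambda u,v,z:hit('top',u*.64,v*.64,z)
cs=[P(334,241,.016),P(437,283,.016),P(381,401,.016),P(281,358,.016)]
for c in cs: print(c.round(4))
for i in range(4): print(np.linalg.norm(cs[i]-cs[i-1]).round(4))
c=np.mean(cs,0); ex=(cs[0]+cs[1]-cs[2]-cs[3])[:2]; yaw=np.arctan2(ex[1],ex[0]); print('fix',c,yaw)
print('cap',P(427,281,.11).round(4),'pivot',P(376,260,.086).round(4),'block',P(343,325,.052).round(4))
for p in [(347,298),(378,311),(384,330)]: print(P(*p,.034).round(4))
ca,sa=np.cos(yaw),np.sin(yaw)
def W(x,y): return (c[0]+ca*x-sa*y, c[1]+sa*x+ca*y)
for p in [(.03,.032),(.03,-.032),(0,-.056),(.1,0)]: print('pred',np.round(W(*p),4))
E
```

```text
[0.6709 0.1612 0.016 ]
[ 0.6189 -0.0442  0.016 ]
[0.3858 0.0259 0.016 ]
[0.4353 0.219  0.016 ]
0.2426
0.2119
0.2434
0.1994
fix [0.52774941 0.09046173 0.016     ] -0.26632966801360686
cap [ 0.5955 -0.0235  0.11  ] pivot [0.6262 0.0715 0.086 ] block [0.5069 0.1134 0.052 ]
[0.5609 0.1164 0.034 ]
[0.5454 0.0561 0.034 ]
[0.5121 0.0398 0.034 ]
pred [0.5651 0.1134]
pred [0.5483 0.0517]
pred [0.513  0.0364]
pred [0.6242 0.0641]
```

{"api": "servo_tool", "payload": {"increments": [{"grip": 1, "x": -26, "y": -19, "z": 0, "roll": 0}, {"grip": 1, "x": -26, "y": -19, "z": 0, "roll": 0}, {"grip": 1, "x": -26, "y": -19, "z": 0, "roll": 0}, {"grip": 1, "x": -26, "y": -19, "z": 0, "roll": 0}, {"grip": 1, "x": -26, "y": -19, "z": 0, "roll": 0}]}}

```text
clock: 0.52
tcp_pos: [0.2625, 0.4212, 0.2308]
orientation: [-0.0, 0.145, 0.989, -0.0]
wrist_force: [-0.1, 0.9, -0.3]
finger_gap: 0.0259
grip_force: 0.0
```

{"api": "servo_tool", "payload": {"increments": [{"grip": 1, "x": -26, "y": -19, "z": 0, "roll": 0}, {"grip": 1, "x": -26, "y": -19, "z": 0, "roll": 0}, {"grip": 1, "x": -26, "y": -19, "z": 0, "roll": 0}, {"grip": 1, "x": -26, "y": -19, "z": 0, "roll": 0}, {"grip": 1, "x": -26, "y": -19, "z": 0, "roll": 0}]}}

```text
clock: 0.93
tcp_pos: [0.3599, 0.2928, 0.231]
orientation: [-0.0, 0.145, 0.989, -0.0]
wrist_force: [0.8, 0.4, -0.4]
finger_gap: 0.0005
grip_force: 0.0
```

{"api": "servo_tool", "payload": {"increments": [{"grip": 1, "x": -26, "y": -19, "z": 0, "roll": 0}, {"grip": 1, "x": -26, "y": -19, "z": 0, "roll": 0}, {"grip": 1, "x": -26, "y": -19, "z": 0, "roll": 0}, {"grip": 1, "x": -26, "y": -19, "z": 0, "roll": 0}, {"grip": 1, "x": 0, "y": 0, "z": 0, "roll": 0}]}}

```text
clock: 1.35
tcp_pos: [0.4403, 0.188, 0.2308]
orientation: [0.001, 0.148, 0.989, -0.001]
wrist_force: [0.8, 0.2, 0.0]
finger_gap: 0.0003
grip_force: 0.0
```

Run:
```python
from h import *
s=env.get_state(); print(s['clock'],s['tcp_pos'],s['orientation'],s['finger_gap'])
a=grab('wrist','w1'); cv2.imwrite('pics/w1b.png',cv2.resize(a[:,:,::-1],(800,600),interpolation=cv2.INTER_CUBIC))
```

```text
1.35 [0.4402991  0.18801147 0.23080499] [ 6.62721896e-04  1.47626856e-01  9.89042682e-01 -6.67103984e-04] 0.00026207619083452074
```

View pics/w1b.png

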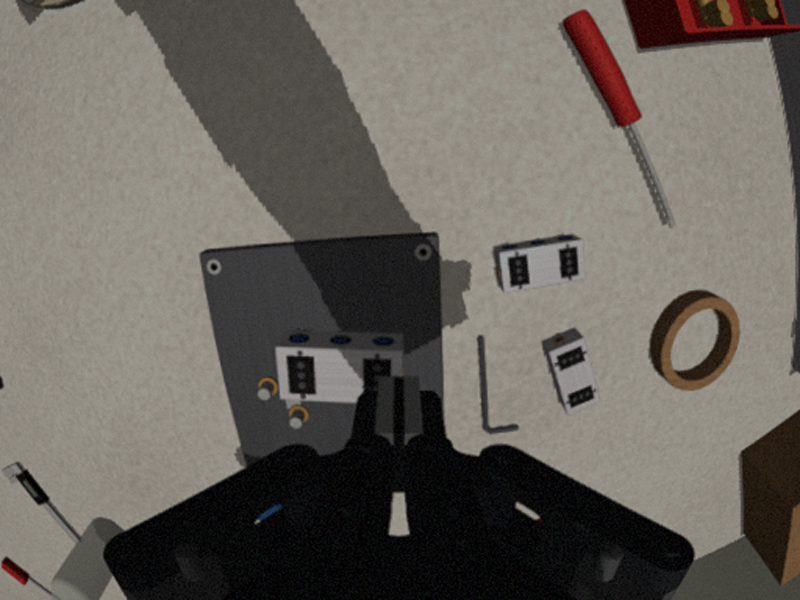

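The wrist picture shows the block at (340,370) with pins at (266,389) and (297,418). The gripper hides the clamp, so I move further over it and look back.

{"api": "servo_tool", "payload": {"increments": [{"grip": 1, "x": -27, "y": -8, "z": 0, "roll": 0}, {"grip": 1, "x": -27, "y": -8, "z": 0, "roll": 0}, {"grip": 1, "x": -27, "y": -8, "z": 0, "roll": 0}, {"grip": 1, "x": -27, "y": -8, "z": 0, "roll": 0}, {"grip": 1, "x": -27, "y": -8, "z": 0, "roll": 0}]}}

```text
clock: 1.82
tcp_pos: [0.5553, 0.1151, 0.2311]
orientation: [-0.0, 0.144, 0.99, 0.0]
wrist_force: [1.2, -0.5, -0.2]
finger_gap: -0.0
grip_force: 0.0
```

{"api": "servo_tool", "payload": {"increments": [{"grip": 1, "x": -27, "y": -8, "z": 0, "roll": 0}, {"grip": 1, "x": -27, "y": -8, "z": 0, "roll": 0}, {"grip": 1, "x": -27, "y": -8, "z": 0, "roll": 0}, {"grip": 1, "x": 0, "y": 0, "z": 0, "roll": 0}, {"grip": 1, "x": 0, "y": 0, "z": 0, "roll": 0}]}}

```text
clock: 2.23
tcp_pos: [0.626, 0.0688, 0.23]
orientation: [-0.001, 0.145, 0.989, 0.0]
wrist_force: [-1.0, 1.2, -0.1]
finger_gap: 0.0003
grip_force: 0.0
```

Run:
```python
from h import *
s=env.get_state(); print(s['clock'],s['tcp_pos'],s['orientation'],s['finger_gap'])
import pickle
pickle.dump(s,open('s2.pkl','wb'))
a=grab('wrist','w2'); cv2.imwrite('pics/w2b.png',cv2.resize(a[:,:,::-1],(800,600),interpolation=cv2.INTER_CUBIC))
```

```text
2.2333 [0.62597935 0.06877342 0.22999419] [-1.11181029e-03  1.45143884e-01  9.89409927e-01  1.15687630e-04] 0.0003081669941040421
```

View pics/w2b.png

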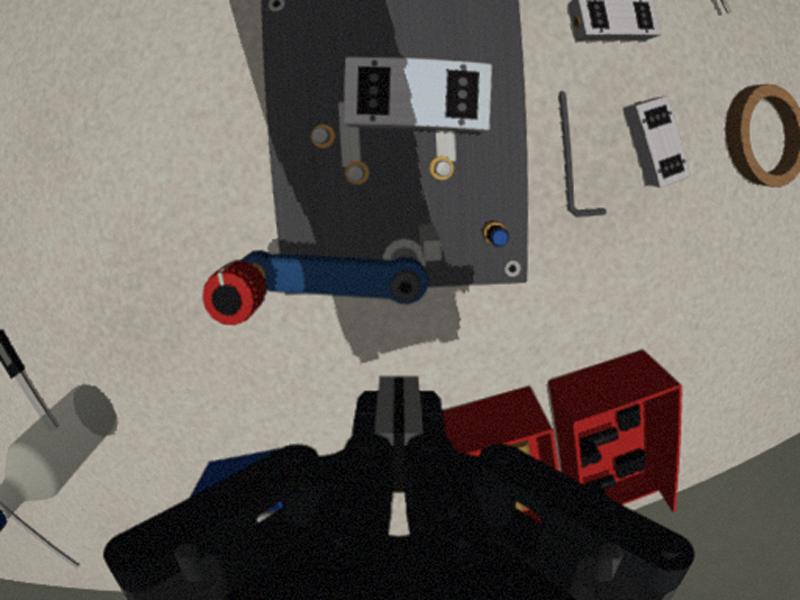

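Run:
```python
from h import *
import pickle
s=pickle.load(open('s2.pkl','rb'))
P=lambda u,v,z:hit('wrist',u*.64,v*.64,z,s)[:2]
p=np.array([P(442,167,.034),P(356,172,.034),P(322,134,.034)])
print('pins',p.round(4), [np.linalg.norm(p[i]-p[j]).round(4) for i,j in((0,1),(1,2),(0,2))],'want .064 .0384 .0930')
m=np.array([[.03,.032],[.03,-.032],[0,-.056]])
# rigid fit
H=(m-m.mean(0)).T@(p-p.mean(0)); th=np.arctan2(H[0,1]-H[1,0],H[0,0]+H[1,1])
Rm=np.array([[np.cos(th),-np.sin(th)],[np.sin(th),np.cos(th)]]); o=p.mean(0)-Rm@m.mean(0)
print('fix',o,th,'resid',((p-o)@Rm-m).round(4))
F=lambda w:((np.array(w)-o)@Rm*1000).round(1)
print('post',F(P(405,287,.09)),'corner',F(P(526,281,.016)),'screws',F(P(276,4,.016)),F(P(512,268,.016)))
b=[P(346,58,.052),P(491,65,.052),P(488,130,.052),P(345,124,.052)]
print('block',[F(x) for x in b],'c',F(np.mean(b,0)))
e=(b[1]+b[2]-b[0]-b[3])@Rm; print('block yaw rel', -np.arctan2(e[0],e[1]), np.linalg.norm(e)/2)
for z in(.10,.115,.125,.135,.145): print('cap',z,F(P(229,299,z)))
print('fitting',F(P(499,237,.045)))
T=p; print('tcp in F',F(s['tcp_pos'][:2]))
pickle.dump((o,th),open('fix.pkl','wb'))
# top-camera check of the cap (orange/red mask near)
a=cv2.cvtColor(cv2.imread('pics/top.png'),cv2.COLOR_BGR2HSV)
mk=((a[...,0]<8)|(a[...,0]>172))&(a[...,1]>150)&(a[...,2]>70); mk[:,:255]=0; mk[:,295:]=0; mk[:160]=0; mk[200:]=0
v,u=np.nonzero(mk); print(u.mean(),v.mean(),u.min(),u.max(),v.min(),v.max())
o1,d1=ray('top',u.mean(),v.mean()); o2,d2=ray('wrist',229*.64,299*.64,s)
A=np.c_[d1,-d2]; t=np.linalg.lstsq(A,o2-o1,rcond=None)[0]; print('cap 2view',o1+t[0]*d1,o2+t[1]*d2)
```

```text
pins [[0.5661 0.1208]
 [0.5517 0.0602]
 [0.5172 0.045 ]] [np.float64(0.0623), np.float64(0.0376), np.float64(0.0901)] want .064 .0384 .0930
fix [0.5300826 0.0982436] -0.2428590197228427 resid [[-0.0005 -0.0015]
 [ 0.0001  0.0002]
 [ 0.0003  0.0013]]
post [102.2  -0.5] corner [123.8  99.2] screws [-110.7  -88.7] [112.4  86.9]
block [array([-51. , -32.5]), array([-42.6,  65.8]), array([ 3.6, 61.7]), array([ -4.4, -35.6])] c [-23.6  14.8]
block yaw rel -0.08398608287934836 0.09814849059223674
cap 0.1 [ 101.1 -114.6]
cap 0.115 [  96.5 -108.3]
cap 0.125 [  93.4 -104.2]
cap 0.135 [  90.3 -100. ]
cap 0.145 [ 87.2 -95.8]
fitting [80.9 69.7]
tcp in F [100.2  -5.5]
272.69117647058823 179.0 267 278 174 184
cap 2view [ 0.59182104 -0.02131634  0.13214146] [ 0.59413384 -0.02162945  0.1327502 ]
```

The two views agree. The fixture is at (0.530, 0.098) with yaw -0.243. The block centre is at fixture (-23.6, 14.8) with yaw -0.084, and the clamp is about 1.48 rad open with the cap top near z = 0.132. I go behind the block's -x side.

{"api": "servo_tool", "payload": {"increments": [{"grip": 1, "x": 0, "y": 0, "z": 0, "roll": -2.8}, {"grip": 1, "x": 33, "y": 3, "z": 0, "roll": 0}, {"grip": 1, "x": 33, "y": 3, "z": 0, "roll": 0}, {"grip": 1, "x": 33, "y": 3, "z": 0, "roll": 0}, {"grip": 1, "x": 33, "y": 3, "z": 0, "roll": 0}]}}

```text
clock: 2.7
tcp_pos: [0.4975, 0.1133, 0.2311]
orientation: [-0.0, 0.12, 0.993, 0.0]
wrist_force: [-0.5, 0.1, 0.7]
finger_gap: -0.0002
grip_force: 0.0
```

{"api": "servo_tool", "payload": {"increments": [{"grip": 1, "x": 35, "y": 3, "z": 10, "roll": 0}, {"grip": 1, "x": 0, "y": 0, "z": 36, "roll": 0}, {"grip": 1, "x": 0, "y": 0, "z": 36, "roll": 0}, {"grip": 1, "x": 0, "y": 0, "z": 36, "roll": 0}, {"grip": 1, "x": 0, "y": 0, "z": 36, "roll": 0}]}}

```text
clock: 3.12
tcp_pos: [0.4657, 0.1245, 0.0769]
orientation: [0.001, 0.119, 0.993, 0.0]
wrist_force: [0.7, 0.1, -0.5]
finger_gap: 0.0001
grip_force: 0.0
```

```bash
cat >> h.py <<'E'
import pickle
def F(w):
    o,th=pickle.load(open('fix.pkl','rb')); d=np.array(w)[:2]-o
    return np.round(1000*np.array([np.cos(th)*d[0]+np.sin(th)*d[1],-np.sin(th)*d[0]+np.cos(th)*d[1]]),1)
def st():
    s=env.get_state(); q=s['orientation']; th=pickle.load(open('fix.pkl','rb'))[1]
    M=R.from_quat([q[1],q[2],q[3],q[0]]).as_matrix(); x=-M[:,0]
    c,n=np.cos(th),np.sin(th); w=s['wrist_force']
    print('t',s['clock'],'F',F(s['tcp_pos']),'z',round(s['tcp_pos'][2]*1000,1),'yaw-rel',round(np.arctan2(x[1],x[0])-th,4),
     'forceF',np.round([c*w[0]+n*w[1],-n*w[0]+c*w[1],w[2]],1),'Tz',round(s['ft_torque'][2],3),'gap',round(s['finger_gap']*1000,1),'gf',round(s['grip_force'],1)); return s
E
python3 -c "
from h import *
st()"
```

```text
t 3.1167 F [-68.8  10. ] z 76.9 yaw-rel 0.0035 forceF [ 0.6  0.3 -0.5] Tz -0.025 gap 0.1 gf 0.0
```

{"api": "servo_tool", "payload": {"increments": [{"grip": 1, "x": 0, "y": 0, "z": 30, "roll": 0}, {"grip": 1, "x": 0, "y": 0, "z": 23, "roll": 0}, {"grip": 1, "x": -5, "y": 0, "z": 0, "roll": 0}, {"grip": 1, "x": -4, "y": 0, "z": 0, "roll": 0}, {"grip": 1, "x": -4, "y": 0, "z": 0, "roll": 0}]}}

```text
clock: 3.53
tcp_pos: [0.4802, 0.1206, 0.0256]
orientation: [0.0, 0.12, 0.993, 0.0]
wrist_force: [-1.8, 0.2, -0.8]
finger_gap: -0.0003
grip_force: 1.2
```

{"api": "servo_tool", "payload": {"increments": [{"grip": 1, "x": -3, "y": 0, "z": 0, "roll": 0}, {"grip": 1, "x": -3, "y": 0, "z": 0, "roll": 0}, {"grip": 1, "x": -3, "y": 0, "z": 0, "roll": 0}, {"grip": 1, "x": -3, "y": 0, "z": 0, "roll": 0}, {"grip": 1, "x": 0, "y": 0, "z": 0, "roll": 0}]}}

```text
clock: 3.95
tcp_pos: [0.4929, 0.117, 0.025]
orientation: [0.001, 0.121, 0.993, 0.0]
wrist_force: [0.0, 0.2, 0.1]
finger_gap: 0.0001
grip_force: 0.3
```

```bash
python3 -c "
from h import *
st()"
```

```text
t 3.95 F [-40.6   9.2] z 25.0 yaw-rel 0.0007 forceF [-0.   0.2  0.1] Tz 0.029 gap 0.1 gf 0.3
```

{"api": "servo_tool", "payload": {"increments": [{"x": -1, "grip": 1}, {"x": -1, "grip": 1}]}}

```text
invalid input at $.increments[0]: expected keys grip, x, y, z, roll
```

{"api": "servo_tool", "payload": {"increments": [{"x": -1, "grip": 1}]}}

```text
invalid input at $.increments[0]: expected keys grip, x, y, z, roll
```

{"api": "servo_tool", "payload": {"increments": [{"x": -0.5, "grip": 1}, {"x": 0, "grip": 1}]}}

```text
invalid input at $.increments[0]: expected keys grip, x, y, z, roll
```

Run:
```python
from h import *
s=st(); pickle.dump(s,open('s3.pkl','wb')); grab('wrist','w3'); 
a=grab('top','t3')[140:270,170:290,::-1]; cv2.imwrite('pics/t3c.png',cv2.resize(a,None,fx=4.6,fy=4.6,interpolation=cv2.INTER_CUBIC))
```

```text
t 3.95 F [-40.6   9.2] z 25.0 yaw-rel 0.0007 forceF [-0.   0.2  0.1] Tz 0.029 gap 0.1 gf 0.3
```

View pics/t3c.png

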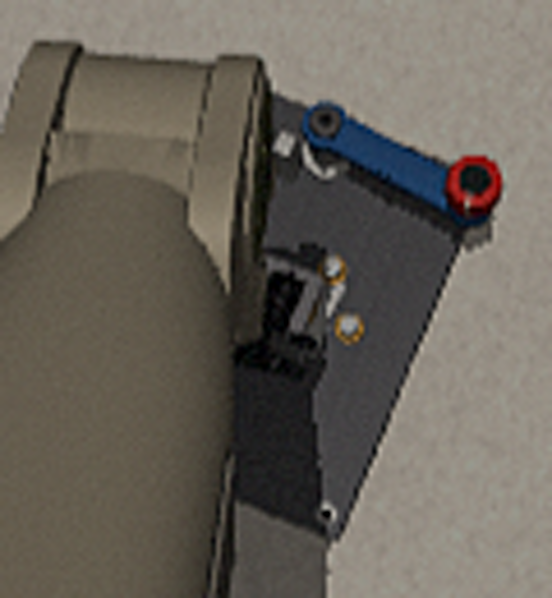

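The arm hides most of the block, though its edge is visible nearing the pins at (333,268) and (349,328). I continue by force in small steps.

{"api": "servo_tool", "payload": {"increments": [{"grip": 1, "x": -1, "y": 0, "z": 0, "roll": 0}, {"grip": 1, "x": -1, "y": 0, "z": 0, "roll": 0}, {"grip": 1, "x": 0, "y": 0, "z": 0, "roll": 0}]}}

```text
clock: 4.3
tcp_pos: [0.4932, 0.1167, 0.0242]
orientation: [-0.0, 0.121, 0.993, 0.0]
wrist_force: [-2.1, 1.2, 2.0]
finger_gap: -0.0003
grip_force: 1.5
```

{"api": "servo_tool", "payload": {"increments": [{"grip": 1, "x": -1, "y": 0, "z": 0, "roll": 0}, {"grip": 1, "x": -1, "y": 0, "z": 0, "roll": 0}, {"grip": 1, "x": 0, "y": 0, "z": 0, "roll": 0}]}}

```text
clock: 4.55
tcp_pos: [0.4957, 0.116, 0.0241]
orientation: [0.0, 0.121, 0.993, -0.0]
wrist_force: [-2.7, 0.8, 0.2]
finger_gap: 0.0
grip_force: 1.3
```

```bash
python3 -c "
from h import *
st()"
```

```text
t 4.55 F [-37.7   8.9] z 24.1 yaw-rel 0.0009 forceF [-2.8  0.2  0.2] Tz 0.054 gap 0.0 gf 1.3
```

{"api": "servo_tool", "payload": {"increments": [{"grip": 1, "x": -1, "y": 0, "z": 0, "roll": 0}, {"grip": 1, "x": 0, "y": 0, "z": 0, "roll": 0}]}}

```text
clock: 4.72
tcp_pos: [0.4967, 0.1157, 0.0242]
orientation: [0.0, 0.121, 0.993, -0.0]
wrist_force: [-2.2, -0.1, -0.7]
finger_gap: 0.0001
grip_force: 1.0
```

{"api": "servo_tool", "payload": {"increments": [{"grip": 1, "x": -1, "y": 0, "z": 0, "roll": 0}, {"grip": 1, "x": 0, "y": 0, "z": 0, "roll": 0}]}}

```text
clock: 4.88
tcp_pos: [0.4978, 0.1155, 0.0242]
orientation: [0.0, 0.121, 0.993, -0.0]
wrist_force: [-1.2, -0.1, -2.3]
finger_gap: -0.0001
grip_force: 0.8
```

{"api": "servo_tool", "payload": {"increments": [{"grip": 1, "x": -1, "y": 0, "z": 0, "roll": 0}, {"grip": 1, "x": 0, "y": 0, "z": 0, "roll": 0}]}}

```text
clock: 5.05
tcp_pos: [0.4984, 0.1155, 0.0242]
orientation: [-0.0, 0.121, 0.993, 0.0]
wrist_force: [-2.4, 1.3, -0.4]
finger_gap: -0.0002
grip_force: 1.3
```

```bash
python3 -c "
from h import *
st()"
```

```text
t 5.05 F [-34.9   9.1] z 24.2 yaw-rel 0.001 forceF [-2.6  0.7 -0.4] Tz 0.04 gap -0.2 gf 1.3
```

{"api": "servo_tool", "payload": {"increments": [{"grip": 1, "x": -1, "y": 0, "z": 0, "roll": 0}, {"grip": 1, "x": 0, "y": 0, "z": 0, "roll": 0}]}}

```text
clock: 5.22
tcp_pos: [0.4984, 0.1155, 0.0242]
orientation: [-0.001, 0.12, 0.993, 0.0]
wrist_force: [-4.6, 2.5, 2.3]
finger_gap: 0.0001
grip_force: 2.7
```

{"api": "servo_tool", "payload": {"increments": [{"grip": 1, "x": -1, "y": 0, "z": 0, "roll": 0}, {"grip": 1, "x": 0, "y": 0, "z": 0, "roll": 0}]}}

```text
clock: 5.38
tcp_pos: [0.4984, 0.1155, 0.0242]
orientation: [-0.002, 0.12, 0.993, 0.0]
wrist_force: [-6.6, 2.4, 4.9]
finger_gap: -0.0002
grip_force: 4.0
```

```bash
python3 -c "
from h import *
st()"
```

```text
t 5.3833 F [-34.9   9.1] z 24.2 yaw-rel 0.0016 forceF [-7.   0.7  4.9] Tz -0.0 gap -0.2 gf 4.0
```

Contact with both pins: the TCP stops at x = -34.9 against an expected -35, with force rising to 7 N. Now around to the +y end.

{"api": "servo_tool", "payload": {"increments": [{"grip": 1, "x": 12, "y": 0, "z": 0, "roll": 0}, {"grip": 1, "x": 0, "y": 0, "z": -28, "roll": 0}, {"grip": 1, "x": 0, "y": 0, "z": -28, "roll": 0}, {"grip": 1, "x": -11, "y": 22, "z": 0, "roll": 0}, {"grip": 1, "x": -11, "y": 22, "z": 0, "roll": 0}]}}

```text
clock: 5.8
tcp_pos: [0.5237, 0.1552, 0.0833]
orientation: [0.003, 0.122, 0.993, 0.001]
wrist_force: [0.9, 0.1, 0.8]
finger_gap: 0.0002
grip_force: 0.0
```

{"api": "servo_tool", "payload": {"increments": [{"grip": 1, "x": -11, "y": 22, "z": 0, "roll": 0}, {"grip": 1, "x": -11, "y": 22, "z": 0, "roll": 0}, {"grip": 1, "x": 0, "y": 0, "z": 0, "roll": 0}]}}

```text
clock: 6.05
tcp_pos: [0.5573, 0.1955, 0.0812]
orientation: [0.003, 0.12, 0.993, 0.001]
wrist_force: [0.9, 0.8, -0.6]
finger_gap: -0.0002
grip_force: 0.0
```

Run:
```python
from h import *
s=st(); pickle.dump(s,open('s4.pkl','wb')); a=grab('wrist','w4')
cv2.imwrite('pics/w4b.png',cv2.resize(a[:,:,::-1],(800,600),interpolation=cv2.INTER_CUBIC))
```

```text
t 6.05 F [  3.  100.9] z 81.2 yaw-rel 0.0029 forceF [ 0.6  1.  -0.6] Tz -0.0 gap -0.2 gf 0.0
```

View pics/w4b.png

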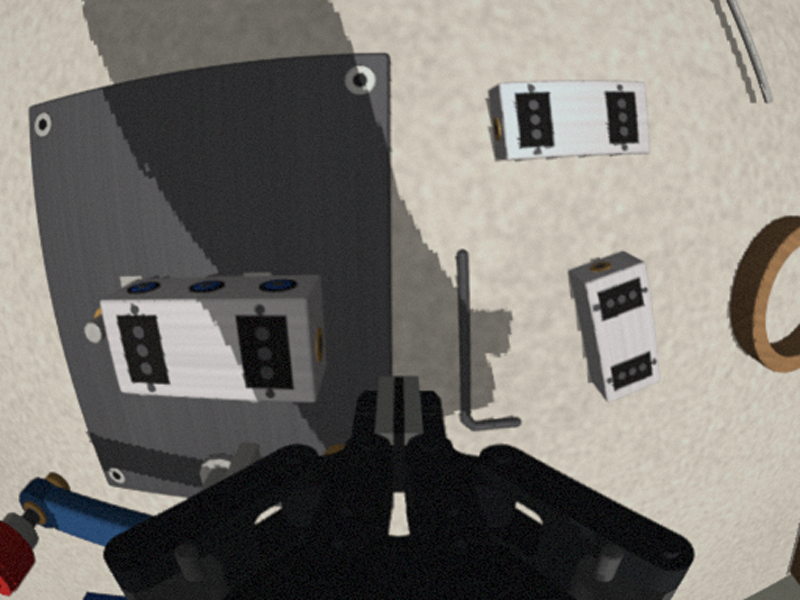

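The block's top corners are at (101,302), (308,299), (315,401) and (122,392), with the third pin at (95,332) beyond its -y end.

Run:
```python
from h import *
s=pickle.load(open('s4.pkl','rb'))
for p in [(101,302),(308,299),(315,401),(122,392)]: print(F(hit('wrist',p[0]*.64,p[1]*.64,.052,s)))
print(F(hit('wrist',95*.64,332*.64,.034,s)))
```

```text
[-22.3 -33.2]
[-23.4  66.1]
[23.3 65.7]
[ 24.2 -33.1]
[  0.4 -55.7]
```

{"api": "servo_tool", "payload": {"increments": [{"grip": 1, "x": 2, "y": 0, "z": 28, "roll": 0}, {"grip": 1, "x": 1, "y": 0, "z": 28, "roll": 0}, {"grip": 1, "x": 0, "y": -5, "z": 0, "roll": 0}, {"grip": 1, "x": 0, "y": -5, "z": 0, "roll": 0}, {"grip": 1, "x": 0, "y": 0, "z": 0, "roll": 0}]}}

```text
clock: 6.52
tcp_pos: [0.5472, 0.1823, 0.0253]
orientation: [0.0, 0.121, 0.993, -0.0]
wrist_force: [0.1, -0.3, 0.6]
finger_gap: 0.0001
grip_force: 0.0
```

```bash
python3 -c "
from h import *
st()"
```

```text
t 6.5167 F [-3.5 85.7] z 25.3 yaw-rel -0.0004 forceF [ 0.1 -0.3  0.6] Tz 0.024 gap 0.1 gf 0.0
```

{"api": "servo_tool", "payload": {"increments": [{"grip": 1, "x": -3, "y": 0, "z": 0, "roll": 0}, {"grip": 1, "x": 0, "y": -3, "z": 0, "roll": 0}, {"grip": 1, "x": 0, "y": -3, "z": 0, "roll": 0}, {"grip": 1, "x": 0, "y": -3, "z": 0, "roll": 0}, {"grip": 1, "x": 0, "y": -3, "z": 0, "roll": 0}]}}

```text
clock: 6.93
tcp_pos: [0.5484, 0.1719, 0.0254]
orientation: [0.001, 0.12, 0.993, 0.001]
wrist_force: [1.3, 3.9, 2.9]
finger_gap: 0.0002
grip_force: 2.0
```

{"api": "servo_tool", "payload": {"increments": [{"grip": 1, "x": 0, "y": -2, "z": 0, "roll": 0}, {"grip": 1, "x": 0, "y": -2, "z": 0, "roll": 0}, {"grip": 1, "x": 0, "y": 0, "z": 0, "roll": 0}]}}

```text
clock: 7.18
tcp_pos: [0.5467, 0.1673, 0.0247]
orientation: [0.0, 0.121, 0.993, 0.0]
wrist_force: [1.5, 2.1, 1.5]
finger_gap: 0.0003
grip_force: 1.3
```

```bash
python3 -c "
from h import *
st()"
```

```text
t 7.1833 F [-0.5 71.1] z 24.7 yaw-rel 0.0009 forceF [0.9 2.4 1.5] Tz 0.021 gap 0.3 gf 1.3
```

{"api": "servo_tool", "payload": {"increments": [{"grip": 1, "x": 0, "y": -1, "z": 0, "roll": 0}, {"grip": 1, "x": 0, "y": -1, "z": 0, "roll": 0}, {"grip": 1, "x": 0, "y": -1, "z": 0, "roll": 0}, {"grip": 1, "x": 0, "y": 0, "z": 0, "roll": 0}]}}

```text
clock: 7.52
tcp_pos: [0.5455, 0.1644, 0.0242]
orientation: [-0.0, 0.121, 0.993, -0.0]
wrist_force: [1.4, 2.7, 2.5]
finger_gap: -0.0002
grip_force: 1.5
```

{"api": "servo_tool", "payload": {"increments": [{"grip": 1, "x": 0, "y": -1, "z": 0, "roll": 0}, {"grip": 1, "x": 0, "y": 0, "z": 0, "roll": 0}]}}

```text
clock: 7.68
tcp_pos: [0.5452, 0.1634, 0.0242]
orientation: [-0.0, 0.121, 0.993, -0.0]
wrist_force: [0.9, 3.5, 2.3]
finger_gap: -0.0
grip_force: 1.5
```

{"api": "servo_tool", "payload": {"increments": [{"grip": 1, "x": 0, "y": -1, "z": 0, "roll": 0}, {"grip": 1, "x": 0, "y": 0, "z": 0, "roll": 0}]}}

```text
clock: 7.85
tcp_pos: [0.5449, 0.1624, 0.0242]
orientation: [-0.0, 0.121, 0.993, -0.0]
wrist_force: [0.7, 2.7, 2.0]
finger_gap: 0.0
grip_force: 1.4
```

```bash
python3 -c "
from h import *
st()"
```

```text
t 7.85 F [-1.  65.8] z 24.2 yaw-rel 0.0008 forceF [0.  2.7 2. ] Tz -0.026 gap 0.0 gf 1.4
```

{"api": "servo_tool", "payload": {"increments": [{"grip": 1, "x": 0, "y": -1, "z": 0, "roll": 0}, {"grip": 1, "x": 0, "y": 0, "z": 0, "roll": 0}]}}

```text
clock: 8.02
tcp_pos: [0.5447, 0.1614, 0.0242]
orientation: [-0.0, 0.121, 0.993, -0.0]
wrist_force: [1.4, 2.5, 2.0]
finger_gap: 0.0002
grip_force: 1.3
```

{"api": "servo_tool", "payload": {"increments": [{"grip": 1, "x": 0, "y": -1, "z": 0, "roll": 0}, {"grip": 1, "x": 0, "y": 0, "z": 0, "roll": 0}]}}

```text
clock: 8.18
tcp_pos: [0.5445, 0.1604, 0.0242]
orientation: [-0.0, 0.121, 0.993, -0.0]
wrist_force: [0.8, 2.3, 0.3]
finger_gap: 0.0
grip_force: 1.3
```

{"api": "servo_tool", "payload": {"increments": [{"grip": 1, "x": 0, "y": -1, "z": 0, "roll": 0}, {"grip": 1, "x": 0, "y": 0, "z": 0, "roll": 0}]}}

```text
clock: 8.35
tcp_pos: [0.5442, 0.1595, 0.0242]
orientation: [-0.0, 0.121, 0.993, -0.0]
wrist_force: [0.0, 2.9, 2.2]
finger_gap: 0.0002
grip_force: 1.2
```

```bash
python3 -c "
from h import *
st()"
```

```text
t 8.35 F [-1.  62.8] z 24.2 yaw-rel 0.0008 forceF [-0.7  2.8  2.2] Tz 0.036 gap 0.2 gf 1.2
```

{"api": "servo_tool", "payload": {"increments": [{"grip": 1, "x": 0, "y": -1, "z": 0, "roll": 0}, {"grip": 1, "x": 0, "y": 0, "z": 0, "roll": 0}]}}

```text
clock: 8.52
tcp_pos: [0.544, 0.1585, 0.0242]
orientation: [-0.0, 0.121, 0.993, -0.0]
wrist_force: [0.9, 2.6, 1.4]
finger_gap: 0.0
grip_force: 1.1
```

{"api": "servo_tool", "payload": {"increments": [{"grip": 1, "x": 0, "y": -1, "z": 0, "roll": 0}, {"grip": 1, "x": 0, "y": 0, "z": 0, "roll": 0}]}}

```text
clock: 8.68
tcp_pos: [0.544, 0.1583, 0.0243]
orientation: [0.0, 0.121, 0.993, 0.001]
wrist_force: [1.9, 5.7, 0.3]
finger_gap: 0.0003
grip_force: 2.7
```

```bash
python3 -c "
from h import *
st()"
```

```text
t 8.6833 F [-0.9 61.7] z 24.3 yaw-rel 0.0013 forceF [0.5 6.  0.3] Tz -0.022 gap 0.3 gf 2.7
```

{"api": "servo_tool", "payload": {"increments": [{"grip": 1, "x": 0, "y": -1, "z": 0, "roll": 0}, {"grip": 1, "x": 0, "y": 0, "z": 0, "roll": 0}]}}

```text
clock: 8.85
tcp_pos: [0.5442, 0.1582, 0.0244]
orientation: [0.0, 0.12, 0.993, 0.002]
wrist_force: [1.9, 8.6, -0.6]
finger_gap: -0.0
grip_force: 4.1
```

{"api": "servo_tool", "payload": {"increments": [{"grip": 1, "x": 0, "y": 12, "z": 0, "roll": 0}, {"grip": 1, "x": 0, "y": 0, "z": -28, "roll": 0}, {"grip": 1, "x": 0, "y": 0, "z": -28, "roll": 0}, {"grip": 1, "x": 12, "y": -18, "z": 0, "roll": 0}, {"grip": 1, "x": 12, "y": -18, "z": 0, "roll": 0}]}}

```text
clock: 9.27
tcp_pos: [0.5163, 0.1393, 0.082]
orientation: [0.002, 0.12, 0.993, -0.0]
wrist_force: [0.4, -1.1, -0.3]
finger_gap: 0.0002
grip_force: 0.0
```

{"api": "servo_tool", "payload": {"increments": [{"grip": 1, "x": 12, "y": -18, "z": 0, "roll": 0}, {"grip": 1, "x": 12, "y": -18, "z": 0, "roll": 0}, {"grip": 1, "x": 0, "y": 0, "z": 0, "roll": 0}]}}

```text
clock: 9.52
tcp_pos: [0.4784, 0.108, 0.0795]
orientation: [-0.003, 0.122, 0.993, -0.002]
wrist_force: [-0.8, -0.0, -0.9]
finger_gap: -0.0
grip_force: 0.0
```

```bash
python3 -c "
from h import *
st()"
```

```text
t 9.5167 F [-52.5  -2.9] z 79.5 yaw-rel -0.0009 forceF [-0.8 -0.2 -0.9] Tz -0.023 gap -0.0 gf 0.0
```

{"api": "servo_tool", "payload": {"increments": [{"grip": 1, "x": 0, "y": 2, "z": 28, "roll": 0}, {"grip": 1, "x": 0, "y": 0, "z": 27, "roll": 0}, {"grip": 1, "x": -7, "y": 0, "z": 0, "roll": 0}, {"grip": 1, "x": -6, "y": 0, "z": 0, "roll": 0}, {"grip": 1, "x": 0, "y": 0, "z": 0, "roll": 0}]}}

```text
clock: 9.93
tcp_pos: [0.4967, 0.1086, 0.0257]
orientation: [-0.001, 0.121, 0.993, -0.0]
wrist_force: [-0.8, 0.7, -0.2]
finger_gap: -0.0
grip_force: 0.0
```

{"api": "servo_tool", "payload": {"increments": [{"grip": 1, "x": -1, "y": 0, "z": 0, "roll": 0}, {"grip": 1, "x": -1, "y": 0, "z": 0, "roll": 0}, {"grip": 1, "x": 0, "y": 0, "z": 0, "roll": 0}]}}

```text
clock: 10.18
tcp_pos: [0.4968, 0.1086, 0.0258]
orientation: [-0.001, 0.121, 0.993, 0.0]
wrist_force: [-4.5, 0.4, 0.0]
finger_gap: 0.0001
grip_force: 2.4
```

{"api": "servo_tool", "payload": {"increments": [{"grip": 1, "x": -1, "y": 0, "z": 0, "roll": 0}, {"grip": 1, "x": -0.5, "y": 0, "z": 0, "roll": 0}, {"grip": 1, "x": 0, "y": 0, "z": 0, "roll": 0}]}}

```text
clock: 10.43
tcp_pos: [0.4967, 0.1086, 0.0258]
orientation: [-0.002, 0.12, 0.993, 0.0]
wrist_force: [-8.6, 2.9, 3.1]
finger_gap: 0.0001
grip_force: 4.3
```

```bash
python3 -c "
from h import *
st()"
```

```text
t 10.4333 F [-34.9   2. ] z 25.8 yaw-rel 0.0016 forceF [-9.1  0.8  3.1] Tz -0.005 gap 0.1 gf 4.3
```

The block is home on all pins. Next I plan the clamp swing by pushing the trailing side of the arm with the shut fingers at about 50 mm radius.

Run:
```python
from h import *
r=50
def c(ph,g=0):
    d=-np.array([np.cos(ph),np.sin(ph)]); m=np.array([-np.sin(ph),np.cos(ph)])
    h=11*abs(np.sin(ph))+11.7*abs(np.cos(ph))
    # corner contact: box support along m
    return np.array([100,0])+r*d-(12+h+g)*m
prev=c(1.5,9); print('start',prev.round(1))
for ph in np.r_[1.5,np.arange(1.4,-.01,-.1)]:
    p=c(ph,0.); d=p-prev; print(round(ph,2),p.round(1),'tool x %.1f y %.1f'%(-d[0],d[1])); prev=p
print(env.get_state()['joint_pos'].round(3))
```

```text
start [129.2 -52.2]
1.5 [120.2 -51.6] tool x 9.0 y 0.6
1.4 [116.  -53.5] tool x 4.2 y -1.9
1.3 [111.4 -55.1] tool x 4.6 y -1.6
1.2 [106.6 -56.2] tool x 4.8 y -1.1
1.1 [101.5 -56.9] tool x 5.1 y -0.7
1.0 [ 96.2 -57. ] tool x 5.3 y -0.1
0.9 [ 90.8 -56.5] tool x 5.4 y 0.5
0.8 [ 85.3 -55.4] tool x 5.5 y 1.1
0.7 [ 79.8 -53.7] tool x 5.5 y 1.8
0.6 [ 74.5 -51.2] tool x 5.4 y 2.4
0.5 [ 69.3 -48.1] tool x 5.1 y 3.1
0.4 [ 64.5 -44.4] tool x 4.8 y 3.7
0.3 [ 60. -40.] tool x 4.4 y 4.4
0.2 [ 56.1 -35.1] tool x 4.0 y 4.9
0.1 [ 52.7 -29.6] tool x 3.4 y 5.5
-0.0 [ 50.  -23.7] tool x 2.7 y 5.9
[ 0.056  0.35  -0.446  0.779  0.001  0.298]
```

{"api": "servo_tool", "payload": {"increments": [{"grip": 1, "x": 12, "y": 0, "z": 0, "roll": 0}, {"grip": 1, "x": 0, "y": 0, "z": -41, "roll": 0}, {"grip": 1, "x": 0, "y": 0, "z": -41, "roll": 0}, {"grip": 1, "x": 0, "y": 0, "z": -41, "roll": 0}, {"grip": 1, "x": 0, "y": 0, "z": -41, "roll": 0}]}}

```text
clock: 10.85
tcp_pos: [0.4883, 0.1109, 0.1928]
orientation: [0.002, 0.121, 0.993, 0.0]
wrist_force: [1.7, -0.2, -0.3]
finger_gap: 0.0
grip_force: 0.0
```

{"api": "servo_tool", "payload": {"increments": [{"grip": 1, "x": -34, "y": -11, "z": 0, "roll": 0}, {"grip": 1, "x": -34, "y": -11, "z": 0, "roll": 0}, {"grip": 1, "x": -34, "y": -11, "z": 0, "roll": 0}, {"grip": 1, "x": -34, "y": -11, "z": 0, "roll": 0}, {"grip": 1, "x": -34, "y": -11, "z": 0, "roll": 0}]}}

```text
clock: 11.27
tcp_pos: [0.642, 0.0156, 0.1916]
orientation: [0.002, 0.121, 0.993, -0.0]
wrist_force: [0.8, 0.9, -0.0]
finger_gap: -0.0
grip_force: 0.0
```

{"api": "servo_tool", "payload": {"increments": [{"grip": 1, "x": 0, "y": 0, "z": 0, "roll": 0}, {"grip": 1, "x": 0, "y": 0, "z": 0, "roll": 0}]}}

```text
clock: 11.43
tcp_pos: [0.6414, 0.0153, 0.1896]
orientation: [0.001, 0.122, 0.993, -0.0]
wrist_force: [-0.6, 1.0, -0.4]
finger_gap: 0.0003
grip_force: 0.0
```

```bash
python3 -c "
from h import *
s=st(); print(s['joint_pos'])"
```

```text
t 11.4333 F [128.  -53.8] z 189.6 yaw-rel -0.0012 forceF [-0.9  0.9 -0.4] Tz 0.042 gap 0.3 gf 0.0
[-1.01166573e-01  4.55711798e-01  1.54207970e-01  1.26738340e+00
 -4.81945810e-05  1.42881131e-01]
```

{"api": "servo_tool", "payload": {"increments": [{"grip": 1, "x": -1, "y": 1, "z": 35, "roll": 0}, {"grip": 1, "x": 0, "y": 0, "z": 35, "roll": 0}, {"grip": 1, "x": 0, "y": 0, "z": 30, "roll": 0}, {"grip": 1, "x": 0, "y": 0, "z": 15, "roll": 0}, {"grip": 1, "x": 0, "y": 0, "z": 0, "roll": 0}]}}

```text
clock: 11.85
tcp_pos: [0.6369, 0.0187, 0.0711]
orientation: [-0.003, 0.12, 0.993, 0.0]
wrist_force: [-1.1, 0.1, -0.1]
finger_gap: -0.0004
grip_force: 0.0
```

{"api": "servo_tool", "payload": {"increments": [{"grip": 1, "x": 4, "y": 0, "z": 0, "roll": 0}, {"grip": 1, "x": 4, "y": 0, "z": 0, "roll": 0}, {"grip": 1, "x": 4, "y": -1, "z": 0, "roll": 0}, {"grip": 1, "x": 4, "y": -1, "z": 0, "roll": 0}, {"grip": 1, "x": 0, "y": 0, "z": 0, "roll": 0}]}}

```text
clock: 12.27
tcp_pos: [0.6252, 0.0193, 0.0764]
orientation: [0.002, 0.121, 0.993, 0.0]
wrist_force: [1.8, -0.9, 1.7]
finger_gap: -0.0003
grip_force: 1.2
```

```bash
python3 -c "
from h import *
st()"
```

```text
t 12.2667 F [111.3 -53.7] z 76.4 yaw-rel 0.0011 forceF [ 2.  -0.4  1.7] Tz -0.036 gap -0.3 gf 1.2
```

{"api": "servo_tool", "payload": {"increments": [{"grip": 1, "x": 4.8, "y": -2, "z": 1, "roll": 0}, {"grip": 1, "x": 5.1, "y": -1, "z": 0, "roll": 0}, {"grip": 1, "x": 5.3, "y": 0, "z": 0, "roll": 0}, {"grip": 1, "x": 5.4, "y": 0.5, "z": 0, "roll": 0}, {"grip": 1, "x": 5.5, "y": 1.1, "z": 0, "roll": 0}]}}

```text
clock: 12.68
tcp_pos: [0.5985, 0.024, 0.0733]
orientation: [0.0, 0.121, 0.993, -0.0]
wrist_force: [4.3, -1.8, 0.9]
finger_gap: -0.0001
grip_force: 1.7
```

{"api": "servo_tool", "payload": {"increments": [{"grip": 1, "x": 5.5, "y": 1.8, "z": 0, "roll": 0}, {"grip": 1, "x": 5.4, "y": 2.4, "z": 0, "roll": 0}, {"grip": 1, "x": 5.1, "y": 3.1, "z": 0, "roll": 0}, {"grip": 1, "x": 4.8, "y": 3.7, "z": 0, "roll": 0}, {"grip": 1, "x": 0, "y": 0, "z": 0, "roll": 0}]}}

```text
clock: 13.1
tcp_pos: [0.5791, 0.0413, 0.0727]
orientation: [-0.002, 0.12, 0.993, 0.0]
wrist_force: [0.2, 0.6, 0.6]
finger_gap: 0.0
grip_force: 0.0
```

```bash
python3 -c "
from h import *
st()"
```

```text
t 13.1 F [ 61.2 -43.4] z 72.7 yaw-rel 0.0022 forceF [0.1 0.6 0.6] Tz -0.019 gap 0.0 gf 0.0
```

{"api": "servo_tool", "payload": {"increments": [{"grip": 1, "x": 3, "y": 4, "z": -1, "roll": 0}, {"grip": 1, "x": 3, "y": 4, "z": 0, "roll": 0}, {"grip": 1, "x": 2, "y": 4, "z": 0, "roll": 0}, {"grip": 1, "x": 2, "y": 3, "z": 0, "roll": 0}, {"grip": 1, "x": 0, "y": 0, "z": 0, "roll": 0}]}}

```text
clock: 13.52
tcp_pos: [0.5747, 0.0581, 0.0742]
orientation: [-0.0, 0.12, 0.993, 0.001]
wrist_force: [0.1, 0.4, 0.4]
finger_gap: -0.0001
grip_force: 0.0
```

Run:
```python
from h import *
s=st(); a=grab('wrist','w5')
cv2.imwrite('pics/w5b.png',cv2.resize(a[:,:,::-1],(800,600),interpolation=cv2.INTER_CUBIC))
```

```text
t 13.5167 F [ 53.  -28.3] z 74.2 yaw-rel 0.0019 forceF [0.  0.4 0.4] Tz -0.051 gap -0.1 gf 0.0
```

View pics/w5b.png

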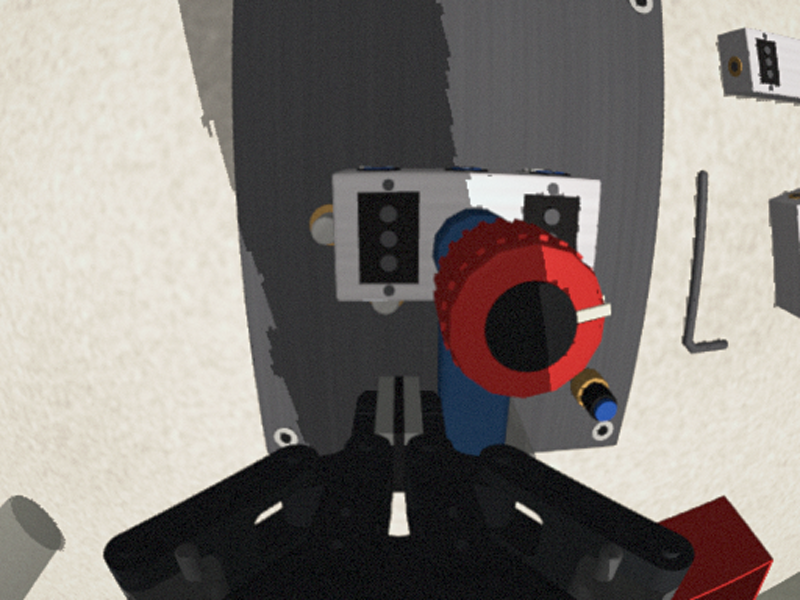

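The arm is nearly closed, lying vertically at (475,350), with the cap over the block and its mark at (593,313). The block still sits against the pins. I push gently onto the stop.

{"api": "servo_tool", "payload": {"increments": [{"grip": 1, "x": 1, "y": 1.5, "z": 0, "roll": 0}, {"grip": 1, "x": 0, "y": 1.5, "z": 0, "roll": 0}, {"grip": 1, "x": 0, "y": 0, "z": 0, "roll": 0}]}}

```text
clock: 13.82
tcp_pos: [0.5748, 0.0594, 0.0743]
orientation: [-0.0, 0.121, 0.993, -0.001]
wrist_force: [-1.6, -4.3, 0.5]
finger_gap: -0.0001
grip_force: 2.1
```

{"api": "servo_tool", "payload": {"increments": [{"grip": 1, "x": 0, "y": 1, "z": 0, "roll": 0}, {"grip": 1, "x": 0, "y": 0, "z": 0, "roll": 0}]}}

```text
clock: 13.98
tcp_pos: [0.5748, 0.0596, 0.0743]
orientation: [-0.0, 0.121, 0.993, -0.001]
wrist_force: [-1.8, -7.3, 0.7]
finger_gap: 0.0002
grip_force: 3.6
```

{"api": "servo_tool", "payload": {"increments": [{"grip": 1, "x": 0, "y": 1, "z": 0, "roll": 0}, {"grip": 1, "x": 0, "y": 0, "z": 0, "roll": 0}]}}

```text
clock: 14.15
tcp_pos: [0.5748, 0.0597, 0.0742]
orientation: [-0.001, 0.122, 0.993, -0.002]
wrist_force: [-2.5, -9.4, 1.4]
finger_gap: 0.0002
grip_force: 5.0
```

```bash
python3 -c "
from h import *
st()"
```

```text
t 14.15 F [ 52.7 -26.7] z 74.2 yaw-rel -0.0008 forceF [-0.2 -9.7  1.4] Tz 0.031 gap 0.2 gf 5.0
```

{"api": "servo_tool", "payload": {"increments": [{"grip": 1, "x": 0, "y": -12, "z": 0, "roll": 0}, {"grip": 1, "x": 0, "y": 0, "z": -40, "roll": 0}, {"grip": 1, "x": 0, "y": 0, "z": -40, "roll": 0}, {"grip": 1, "x": 0, "y": 0, "z": -40, "roll": 0}, {"grip": 1, "x": 0, "y": 0, "z": -30, "roll": 0}]}}

```text
clock: 14.57
tcp_pos: [0.5731, 0.0504, 0.2277]
orientation: [0.001, 0.121, 0.993, 0.001]
wrist_force: [0.8, -0.3, -0.6]
finger_gap: -0.0004
grip_force: 0.0
```

{"api": "servo_tool", "payload": {"increments": [{"grip": 0, "x": -15, "y": 19, "z": 0, "roll": 0}, {"grip": 0, "x": -15, "y": 19, "z": 0, "roll": 0}, {"grip": 0, "x": 0, "y": 0, "z": 0, "roll": 0}, {"grip": 0, "x": 0, "y": 0, "z": 0, "roll": 0}]}}

```text
clock: 14.9
tcp_pos: [0.6111, 0.0806, 0.2238]
orientation: [-0.0, 0.12, 0.993, 0.001]
wrist_force: [0.3, -1.1, 0.0]
finger_gap: 0.0483
grip_force: 0.0
```

Run:
```python
from h import *
s=st(); a=grab('wrist','w6'); pickle.dump(s,open('s6.pkl','wb')); grab('top','t6')
cv2.imwrite('pics/w6b.png',cv2.resize(a[:,:,::-1],(800,600),interpolation=cv2.INTER_CUBIC))
```

```text
t 14.9 F [82.9  2.4] z 223.8 yaw-rel 0.0022 forceF [ 0.6 -1.   0. ] Tz 0.063 gap 48.3 gf 0.0
```

View pics/w6b.png

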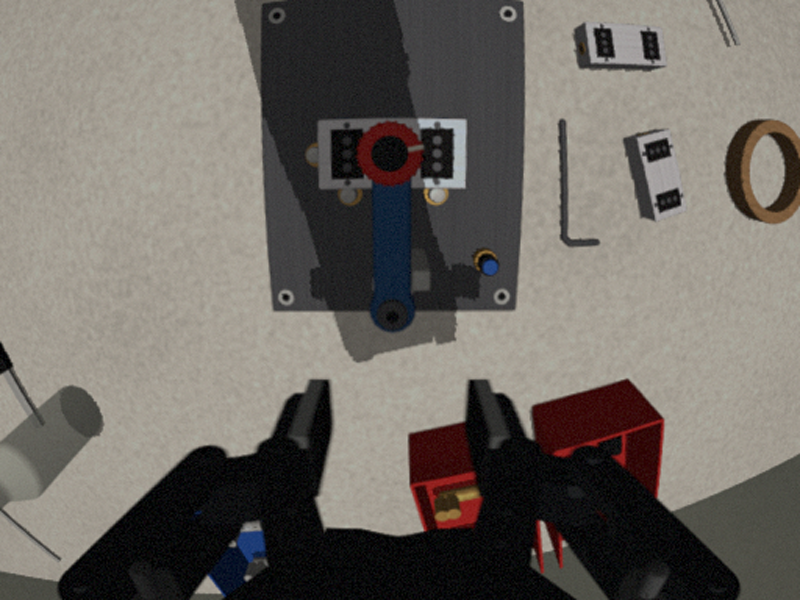

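The picture shows the block flush on all three pins (corners (319,120), (466,118), (467,188), (320,188)), the arm closed, the cap top at (390,153) and the plate screws at (277,15), (508,13), (286,297) and (502,296).

Run:
```python
from h import *
s=pickle.load(open('s6.pkl','rb'))
P=lambda u,v,z:F(hit('wrist',u*.64,v*.64,z,s))
print('screws',[P(*p,.016) for p in[(277,15),(508,13),(286,297),(502,296)]])
print('pins',[P(*p,.034) for p in[(437,195),(349,195),(313,155)]])
b=[P(*p,.052) for p in[(319,120),(466,118),(467,188),(320,188)]]; print('block',b,np.mean(b,0))
for z in(.12,.125,.13,.135): print('cap',z,P(390,153,z))
print('pivot',P(392,315,.09), 'armtip/edges')
a=cv2.cvtColor(cv2.imread('pics/w6.png'),cv2.COLOR_BGR2HSV)
mk=(((a[...,0]<8)|(a[...,0]>172))&(a[...,1]>130)&(a[...,2]>50)).astype(np.uint8); mk[:60]=0; mk[140:]=0; mk[:,:200]=0; mk[:,300:]=0
(c,r)=cv2.minEnclosingCircle(np.argwhere(mk)[:,::-1].astype(np.float32)); print('cap img',c,r)
cw=hit('wrist',390*.64,153*.64,.13,s)
t=cv2.cvtColor(cv2.imread('pics/t6.png'),cv2.COLOR_BGR2HSV)
mk=((t[...,0]<8)|(t[...,0]>172))&(t[...,1]>150)&(t[...,2]>70); mk[:,:200]=0; mk[:,262:]=0; mk[:160]=0; mk[230:]=0
v,u=np.nonzero(mk); print(len(u), u.mean() if len(u) else 0,v.mean() if len(u) else 0)
```

```text
screws [array([-111.4,  -88.4]), array([-112.4,   86. ]), array([113.6, -87.5]), array([112.6,  87.4])]
pins [array([30.9, 31.1]), array([ 30.9, -31.9]), array([  1.2, -57.3])]
block [array([-22.7, -49.6]), array([-23.9,  48.5]), array([24., 50.]), array([ 23.9, -49.8])] [ 0.325 -0.225]
cap 0.12 [ 0.5 -1.1]
cap 0.125 [ 0.5 -1. ]
cap 0.13 [ 0.4 -0.9]
cap 0.135 [ 0.4 -0.8]
pivot [101.6  -0.6] armtip/edges
cap img (249.03175354003906, 98.30952453613281) 21.29063606262207
0 0 0
```

{"api": "servo_tool", "payload": {"increments": [{"grip": 0, "x": 27.5, "y": -1.1, "z": 0, "roll": 0}, {"grip": 0, "x": 27.5, "y": -1.1, "z": 0, "roll": 0}, {"grip": 0, "x": 27.5, "y": -1.1, "z": 0, "roll": 0}, {"grip": 0, "x": 0, "y": 0, "z": 0, "roll": -7}, {"grip": 0, "x": 0, "y": 0, "z": 0, "roll": -7}]}}

```text
clock: 15.42
tcp_pos: [0.5272, 0.0965, 0.2244]
orientation: [-0.001, -0.004, 1.0, 0.0]
wrist_force: [0.4, 0.3, -0.5]
finger_gap: 0.0856
grip_force: 0.0
```

{"api": "servo_tool", "payload": {"increments": [{"grip": 0, "x": 0, "y": 0, "z": 0, "roll": -7}, {"grip": 0, "x": 0, "y": 0, "z": 0, "roll": -7}, {"grip": 0, "x": 0, "y": 0, "z": 0, "roll": -7}, {"grip": 0, "x": 0, "y": 0, "z": 0, "roll": -7}, {"grip": 0, "x": 0, "y": 0, "z": 0, "roll": -7}]}}

```text
clock: 15.83
tcp_pos: [0.5289, 0.096, 0.2241]
orientation: [-0.0, -0.304, 0.953, 0.0]
wrist_force: [-0.6, -0.2, 0.3]
finger_gap: 0.0856
grip_force: 0.0
```

{"api": "servo_tool", "payload": {"increments": [{"grip": 0, "x": 0, "y": 0, "z": 0, "roll": -7}, {"grip": 0, "x": 0, "y": 0, "z": 0, "roll": -7}, {"grip": 0, "x": 0, "y": 0, "z": 0, "roll": -7}, {"grip": 0, "x": 0, "y": 0, "z": 0, "roll": -7}, {"grip": 0, "x": 0, "y": 0, "z": 0, "roll": -7}]}}

```text
clock: 16.25
tcp_pos: [0.5289, 0.096, 0.2241]
orientation: [-0.0, -0.577, 0.817, 0.0]
wrist_force: [0.6, 0.4, 0.0]
finger_gap: 0.0857
grip_force: 0.0
```

{"api": "servo_tool", "payload": {"increments": [{"grip": 0, "x": 0, "y": 0, "z": 0, "roll": -7}, {"grip": 0, "x": 0, "y": 0, "z": 0, "roll": -7}, {"grip": 0, "x": 0, "y": 0, "z": 0, "roll": -7}, {"grip": 0, "x": 0, "y": 0, "z": 0, "roll": -7}, {"grip": 0, "x": 0, "y": 0, "z": 0, "roll": -7}]}}

```text
clock: 16.67
tcp_pos: [0.5289, 0.096, 0.2241]
orientation: [0.0, 0.796, -0.606, -0.001]
wrist_force: [-0.4, 0.3, 0.3]
finger_gap: 0.0857
grip_force: 0.0
```

{"api": "servo_tool", "payload": {"increments": [{"grip": 0, "x": 0, "y": 0, "z": 0, "roll": -7}, {"grip": 0, "x": 0, "y": 0, "z": 0, "roll": -7}, {"grip": 0, "x": 0, "y": 0, "z": 0, "roll": -7}, {"grip": 0, "x": 0, "y": 0, "z": 0, "roll": -7}, {"grip": 0, "x": 0, "y": 0, "z": 0, "roll": 0}]}}

```text
clock: 17.08
tcp_pos: [0.529, 0.0961, 0.2241]
orientation: [-0.0, 0.918, -0.397, -0.0]
wrist_force: [-0.5, -0.9, -0.3]
finger_gap: 0.0853
grip_force: 0.0
```

Run:
```python
from h import *
s=st(); print(s['joint_pos'])
th=pickle.load(open('fix.pkl','rb'))[1]; o=pickle.load(open('fix.pkl','rb'))[0]
q=s['orientation']; M=R.from_quat([q[1],q[2],q[3],q[0]]).as_matrix()
c,n=np.cos(th),np.sin(th); t=np.array([[c,-n],[n,c]])@[.0004,-.0009]+o
d=np.r_[t-s['tcp_pos'][:2],.102-s['tcp_pos'][2]]; print('to cap, tool mm',(M.T@d*1000).round(1))
```

```text
t 17.0833 F [-0.6 -2.4] z 224.1 yaw-rel 2.5689 forceF [-0.3 -1.  -0.3] Tz -0.029 gap 85.3 gf 0.0
[ 3.00765599e-02  2.43429366e-01 -6.56239589e-02  1.26259828e+00
  4.43658701e-04 -2.29601223e+00]
to cap, tool mm [ 1.000e-01 -1.800e+00  1.221e+02]
```

{"api": "servo_tool", "payload": {"increments": [{"grip": 0, "x": 0, "y": -1.8, "z": 20, "roll": 0}, {"grip": 0, "x": 0, "y": 0, "z": 25, "roll": -7}, {"grip": 0, "x": 0, "y": 0, "z": 25, "roll": -7}, {"grip": 0, "x": 0, "y": 0, "z": 25, "roll": -7}, {"grip": 0, "x": 0, "y": 0, "z": 22, "roll": -7}]}}

```text
clock: 17.5
tcp_pos: [0.5301, 0.0974, 0.1058]
orientation: [-0.0, 0.987, -0.163, -0.001]
wrist_force: [-0.1, -0.6, 0.7]
finger_gap: 0.0849
grip_force: 0.0
```

{"api": "servo_tool", "payload": {"increments": [{"grip": 0, "x": 0, "y": 0, "z": 4, "roll": 0}, {"grip": 0, "x": 0, "y": 0, "z": 0, "roll": 0}]}}

```text
clock: 17.67
tcp_pos: [0.5293, 0.0975, 0.1018]
orientation: [0.0, 0.986, -0.167, -0.002]
wrist_force: [-0.1, -0.5, -0.4]
finger_gap: 0.0855
grip_force: 0.0
```

Run:
```python
from h import *
s=st(); print(s['joint_pos'])
a=grab('side','sd7'); 
c=env.get_calibration('side'); f=192/np.tan(np.radians(c['vertical_fov'])/2)
Rm,_=cv2.Rodrigues(np.array(c['rvec'],float)); p=Rm@np.array([.529,.097,.11])+np.array(c['tvec']).ravel()
u,v=int(c['cx']+f*p[0]/p[2]),int(c['cy']+f*p[1]/p[2]); print(u,v)
cr=a[max(0,v-45):v+45,u-60:u+60,::-1]; cv2.imwrite('pics/sd7c.png',cv2.resize(cr,None,fx=6,fy=6,interpolation=cv2.INTER_CUBIC))
```

```text
t 17.6667 F [-0.6 -0.9] z 101.8 yaw-rel 3.0492 forceF [-0.  -0.5 -0.4] Tz -0.031 gap 85.5 gf 0.0
[ 3.27555165e-02  3.20550830e-01 -2.72504597e-01  9.81841088e-01
  2.80566088e-04 -2.77360856e+00]
261 205
```

View pics/sd7c.png

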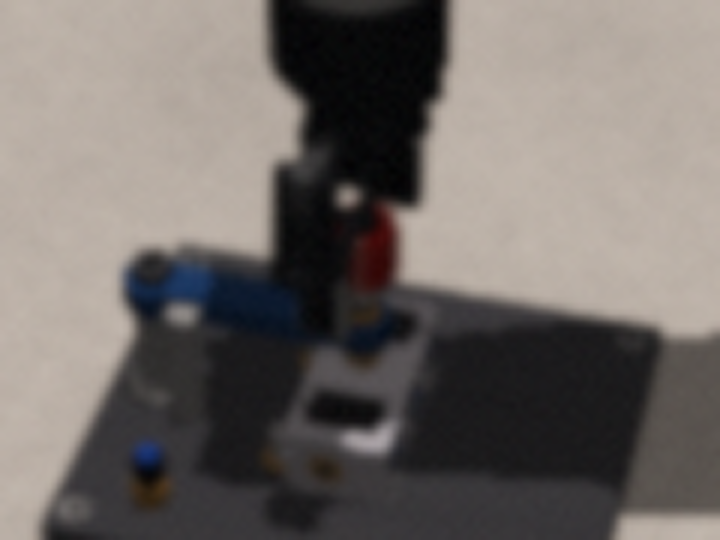

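The fingers stand either side of the red cap at (370,250), above the arm. I close on it.

{"api": "servo_tool", "payload": {"increments": [{"grip": 1, "x": 0, "y": 0, "z": 0, "roll": 0}, {"grip": 1, "x": 0, "y": 0, "z": 0, "roll": 0}, {"grip": 1, "x": 0, "y": 0, "z": 0, "roll": 0}, {"grip": 1, "x": 0, "y": 0, "z": 0, "roll": 0}, {"grip": 1, "x": 0, "y": 0, "z": 0, "roll": 0}], "grip_force": 40}}

```text
clock: 18.13
tcp_pos: [0.5316, 0.0964, 0.1045]
orientation: [0.002, 0.986, -0.164, 0.001]
wrist_force: [-2.2, -4.8, 8.9]
finger_gap: 0.0309
grip_force: 38.8
```

```bash
cat >> h.py <<'E'
def sc():
    s=env.get_state(); q=s['orientation']; M=R.from_quat([q[1],q[2],q[3],q[0]]).as_matrix()
    w=s['wrist_force']; print('q6',round(s['joint_pos'][5],3),'z',round(s['tcp_pos'][2]*1e3,2),'F',F(s['tcp_pos']),'f',np.round(w,1),'T',np.round(s['ft_torque'],3),'tau6',round(s['tau'][5],3),'gap',round(s['finger_gap']*1e3,1),round(s['grip_force'],1),'t',s['clock'],'yaw',round(np.degrees(np.arctan2(-M[1,0],-M[0,0])),2))
E
python3 -c "
from h import *
sc()"
```

```text
q6 -2.778 z 104.53 F [ 1.9 -1.5] f [-2.2 -4.8  8.9] T [-0.792  0.511  0.077] tau6 0.031 gap 30.9 38.8 t 18.1333 yaw 161.07
```

{"api": "servo_tool", "payload": {"increments": [{"grip": 1, "x": 0, "y": 0.7, "z": -1, "roll": 0}, {"grip": 1, "x": 0, "y": 0, "z": -1, "roll": 0}, {"grip": 1, "x": 0, "y": 0, "z": 0, "roll": 0}]}}

```text
clock: 18.38
tcp_pos: [0.5312, 0.0964, 0.1049]
orientation: [0.001, 0.986, -0.164, 0.0]
wrist_force: [1.6, -4.7, -3.5]
finger_gap: 0.0306
grip_force: 40.4
```

```bash
python3 -c "
from h import *
sc()"
```

```text
q6 -2.78 z 104.88 F [ 1.5 -1.5] f [ 1.6 -4.7 -3.5] T [-0.897 -0.354 -0.021] tau6 0.006 gap 30.6 40.4 t 18.3833 yaw 161.09
```

{"api": "servo_tool", "payload": {"increments": [{"grip": 1, "x": 0, "y": 0.5, "z": 0.6, "roll": 7}, {"grip": 1, "x": 0, "y": 0, "z": 0.29, "roll": 7}, {"grip": 1, "x": 0, "y": 0, "z": 0.29, "roll": 7}, {"grip": 1, "x": 0, "y": 0, "z": 0.29, "roll": 7}, {"grip": 1, "x": 0, "y": 0, "z": 0.29, "roll": 7}]}}

```text
clock: 18.8
tcp_pos: [0.5309, 0.0957, 0.1035]
orientation: [0.001, 0.89, -0.456, 0.0]
wrist_force: [-0.4, -7.0, -1.0]
finger_gap: 0.031
grip_force: 40.8
```

```bash
python3 -c "
from h import *
sc()"
```

```text
q6 -2.164 z 103.52 F [ 1.4 -2.3] f [-0.4 -7.  -1. ] T [-1.208 -0.086  0.225] tau6 -1.321 gap 31.0 40.8 t 18.8 yaw 125.77
```

{"api": "servo_tool", "payload": {"increments": [{"grip": 1, "x": 0.9, "y": 0.7, "z": 0.3, "roll": 7}, {"grip": 1, "x": 0, "y": 0, "z": 0.29, "roll": 7}, {"grip": 1, "x": 0, "y": 0, "z": 0.29, "roll": 7}, {"grip": 1, "x": 0, "y": 0, "z": 0.29, "roll": 7}, {"grip": 1, "x": 0, "y": 0, "z": 0.29, "roll": 7}]}}

```text
clock: 19.22
tcp_pos: [0.5302, 0.095, 0.102]
orientation: [0.001, 0.712, -0.702, -0.0]
wrist_force: [-2.9, -5.3, 1.1]
finger_gap: 0.031
grip_force: 40.9
```

```bash
cat >> h.py <<'E'
def ft():
    s=env.get_state(); q=s['orientation']; M=R.from_quat([q[1],q[2],q[3],q[0]]).as_matrix()
    print('tool force',(M.T@s['wrist_force']).round(1),'tool torque',(M.T@s['ft_torque']).round(3))
E
python3 -c "
from h import *
sc();ft()"
```

```text
q6 -1.556 z 102.04 F [ 0.8 -3.1] f [-2.9 -5.3  1.1] T [-0.852  0.226  0.209] tau6 -1.327 gap 31.0 40.9 t 19.2167 yaw 90.79
tool force [ 5.2  2.9 -1.1] tool torque [-0.238  0.849 -0.208]
```

{"api": "servo_tool", "payload": {"increments": [{"grip": 1, "x": 1, "y": 0.5, "z": 0.1, "roll": 7}, {"grip": 1, "x": 0, "y": 0, "z": 0.29, "roll": 7}]}}

```text
clock: 19.38
tcp_pos: [0.5298, 0.0947, 0.1015]
orientation: [-0.0, -0.621, 0.784, 0.001]
wrist_force: [-0.8, -1.6, -0.4]
finger_gap: 0.0312
grip_force: 40.7
```

```bash
python3 -c "
from h import *
sc();ft()"
```

```text
q6 -1.313 z 101.52 F [ 0.5 -3.5] f [-0.8 -1.6 -0.4] T [-0.343  0.134  0.26 ] tau6 -1.341 gap 31.2 40.7 t 19.3833 yaw 76.82
tool force [1.8 0.4 0.4] tool torque [-0.053  0.365 -0.26 ]
```

{"api": "servo_tool", "payload": {"increments": [{"grip": 1, "x": 0, "y": 0, "z": 0.29, "roll": 7}, {"grip": 1, "x": 0, "y": 0, "z": 0.29, "roll": 7}]}}

```text
clock: 19.55
tcp_pos: [0.5294, 0.0948, 0.1009]
orientation: [-0.001, -0.521, 0.853, 0.001]
wrist_force: [-2.1, -0.5, -0.0]
finger_gap: 0.0312
grip_force: 40.8
```

```bash
python3 -c "
from h import *
sc();ft()"
```

```text
q6 -1.069 z 100.93 F [ 0.2 -3.5] f [-2.1 -0.5 -0. ] T [-0.451  0.357  0.247] tau6 -1.327 gap 31.2 40.8 t 19.55 yaw 62.82
tool force [1.4 1.7 0.1] tool torque [-0.111  0.565 -0.246]
```

{"api": "servo_tool", "payload": {"increments": [{"grip": 1, "x": 0.2, "y": 0.3, "z": 0.29, "roll": 7}]}}

```text
clock: 19.63
tcp_pos: [0.5291, 0.0948, 0.1006]
orientation: [-0.001, -0.468, 0.884, 0.001]
wrist_force: [-0.8, -0.9, -0.8]
finger_gap: 0.0307
grip_force: 40.8
```

```bash
python3 -c "
from h import *
sc();ft()"
```

```text
q6 -0.947 z 100.61 F [-0.1 -3.5] f [-0.8 -0.9 -0.8] T [-0.313  0.153  0.222] tau6 -1.327 gap 30.7 40.8 t 19.6333 yaw 55.83
tool force [1.2 0.2 0.8] tool torque [ 0.049  0.346 -0.221]
```

{"api": "servo_tool", "payload": {"increments": [{"grip": 1, "x": 0, "y": 0, "z": 0.29, "roll": 7}]}}

```text
clock: 19.72
tcp_pos: [0.529, 0.0949, 0.1003]
orientation: [-0.001, -0.413, 0.911, 0.001]
wrist_force: [-2.7, -0.9, 0.1]
finger_gap: 0.0312
grip_force: 40.8
```

```bash
python3 -c "
from h import *
sc();ft()"
```

```text
q6 -0.825 z 100.33 F [-0.2 -3.5] f [-2.7 -0.9  0.1] T [-0.266  0.351  0.236] tau6 -1.328 gap 31.2 40.8 t 19.7167 yaw 48.83
tool force [ 2.5  1.4 -0.1] tool torque [-0.089  0.431 -0.235]
```

{"api": "servo_tool", "payload": {"increments": [{"grip": 1, "x": 0.2, "y": 0.2, "z": 0.29, "roll": 7}]}}

```text
clock: 19.8
tcp_pos: [0.5288, 0.095, 0.1]
orientation: [-0.001, -0.357, 0.934, 0.001]
wrist_force: [-1.2, -0.4, 0.3]
finger_gap: 0.0309
grip_force: 40.8
```

```bash
python3 -c "
from h import *
sc();ft()"
```

```text
q6 -0.702 z 100.05 F [-0.5 -3.5] f [-1.2 -0.4  0.3] T [-0.227  0.181  0.211] tau6 -1.327 gap 30.9 40.8 t 19.8 yaw 41.83
tool force [ 1.2  0.6 -0.3] tool torque [ 0.048  0.286 -0.21 ]
```

{"api": "servo_tool", "payload": {"increments": [{"grip": 1, "x": 0.2, "y": 0.2, "z": 0.29, "roll": 7}]}}

```text
clock: 19.88
tcp_pos: [0.5286, 0.0951, 0.0998]
orientation: [-0.001, -0.299, 0.954, 0.001]
wrist_force: [-1.8, 0.2, -0.9]
finger_gap: 0.0311
grip_force: 40.8
```

```bash
python3 -c "
from h import *
sc();ft()"
```

```text
q6 -0.58 z 99.76 F [-0.7 -3.4] f [-1.8  0.2 -0.9] T [-0.21   0.103  0.225] tau6 -1.328 gap 31.1 40.8 t 19.8833 yaw 34.84
tool force [1.4 1.2 0.9] tool torque [ 0.114  0.205 -0.225]
```

{"api": "servo_tool", "payload": {"increments": [{"grip": 1, "x": 0.2, "y": 0.2, "z": 0.29, "roll": 7}]}}

```text
clock: 19.97
tcp_pos: [0.5284, 0.0952, 0.0995]
orientation: [-0.0, -0.241, 0.971, 0.001]
wrist_force: [-0.9, -0.0, -1.6]
finger_gap: 0.031
grip_force: 40.8
```

```bash
python3 -c "
from h import *
sc();ft()"
```

```text
q6 -0.458 z 99.46 F [-0.9 -3.3] f [-0.9 -0.  -1.6] T [-0.151  0.085  0.188] tau6 -1.329 gap 31.0 40.8 t 19.9667 yaw 27.84
tool force [0.8 0.4 1.6] tool torque [ 0.094  0.146 -0.188]
```

{"api": "servo_tool", "payload": {"increments": [{"grip": 1, "x": 0.2, "y": 0.2, "z": 0.29, "roll": 7}]}}

```text
clock: 20.05
tcp_pos: [0.5283, 0.0953, 0.0992]
orientation: [-0.0, -0.181, 0.984, 0.001]
wrist_force: [-1.2, 0.3, -1.7]
finger_gap: 0.0311
grip_force: 40.8
```

```bash
python3 -c "
from h import *
sc();ft()"
```

```text
q6 -0.336 z 99.19 F [-1.  -3.2] f [-1.2  0.3 -1.7] T [-0.02   0.088  0.195] tau6 -1.329 gap 31.1 40.8 t 20.05 yaw 20.84
tool force [1.  0.7 1.7] tool torque [-0.013  0.09  -0.195]
```

{"api": "servo_tool", "payload": {"increments": [{"grip": 1, "x": 0.2, "y": 0.2, "z": 0.29, "roll": 7}]}}

```text
clock: 20.13
tcp_pos: [0.5282, 0.0955, 0.0989]
orientation: [-0.0, -0.121, 0.993, 0.001]
wrist_force: [0.6, 0.0, -2.2]
finger_gap: 0.0311
grip_force: 40.7
```

```bash
python3 -c "
from h import *
sc();ft()"
```

```text
q6 -0.213 z 98.94 F [-1.2 -3.1] f [ 0.6  0.  -2.2] T [-0.028 -0.001  0.248] tau6 -1.329 gap 31.1 40.7 t 20.1333 yaw 13.85
tool force [-0.6 -0.1  2.2] tool torque [ 0.028  0.007 -0.248]
```

{"api": "servo_tool", "payload": {"increments": [{"grip": 1, "x": 0.1, "y": 0.1, "z": 0.4, "roll": 7}]}}

```text
clock: 20.22
tcp_pos: [0.5281, 0.0957, 0.0986]
orientation: [-0.0, -0.06, 0.998, 0.001]
wrist_force: [0.0, 0.8, -0.4]
finger_gap: 0.0313
grip_force: 40.8
```

```bash
python3 -c "
from h import *
sc();ft()"
```

```text
q6 -0.091 z 98.58 F [-1.3 -3. ] f [ 0.   0.8 -0.4] T [0.033 0.087 0.199] tau6 -1.329 gap 31.3 40.8 t 20.2167 yaw 6.85
tool force [-0.1  0.8  0.4] tool torque [-0.043  0.082 -0.199]
```

{"api": "servo_tool", "payload": {"increments": [{"grip": 1, "x": 0.1, "y": 0.1, "z": 0.4, "roll": 7}]}}

```text
clock: 20.3
tcp_pos: [0.5281, 0.0959, 0.0983]
orientation: [-0.0, 0.001, 1.0, 0.001]
wrist_force: [-0.3, 0.9, 1.2]
finger_gap: 0.0306
grip_force: 40.8
```

```bash
python3 -c "
from h import *
sc();ft()"
```

```text
q6 0.031 z 98.26 F [-1.4 -2.8] f [-0.3  0.9  1.2] T [0.11  0.087 0.223] tau6 -1.33 gap 30.6 40.8 t 20.3 yaw -0.15
tool force [ 0.3  0.9 -1.2] tool torque [-0.11   0.088 -0.223]
```

{"api": "servo_tool", "payload": {"increments": [{"grip": 1, "x": 0.1, "y": 0.1, "z": 0.3, "roll": 7}]}}

```text
clock: 20.38
tcp_pos: [0.5281, 0.0961, 0.0982]
orientation: [-0.0, 0.062, 0.998, 0.001]
wrist_force: [-1.2, 2.0, 1.9]
finger_gap: 0.0308
grip_force: 41.1
```

```bash
python3 -c "
from h import *
sc();ft()"
```

```text
q6 0.154 z 98.21 F [-1.4 -2.6] f [-1.2  2.   1.9] T [0.131 0.23  0.237] tau6 -1.298 gap 30.8 41.1 t 20.3833 yaw -7.14
tool force [ 1.4  1.9 -1.9] tool torque [-0.101  0.245 -0.237]
```

{"api": "servo_tool", "payload": {"increments": [{"grip": 1, "x": 0.1, "y": 0.1, "z": 0.3, "roll": 7}]}}

```text
clock: 20.47
tcp_pos: [0.5281, 0.0963, 0.0981]
orientation: [-0.0, 0.123, 0.992, 0.001]
wrist_force: [-1.0, 1.5, 3.9]
finger_gap: 0.031
grip_force: 41.2
```

```bash
python3 -c "
from h import *
sc();ft()"
```

```text
q6 0.276 z 98.12 F [-1.4 -2.4] f [-1.   1.5  3.9] T [0.213 0.248 0.261] tau6 -1.265 gap 31.0 41.2 t 20.4667 yaw -14.14
tool force [ 1.4  1.2 -3.9] tool torque [-0.146  0.293 -0.261]
```

{"api": "servo_tool", "payload": {"increments": [{"grip": 1, "x": 0.1, "y": 0.1, "z": -0.3, "roll": 7}]}}

```text
clock: 20.55
tcp_pos: [0.528, 0.0964, 0.0982]
orientation: [-0.0, 0.183, 0.983, 0.001]
wrist_force: [1.1, 1.8, -3.1]
finger_gap: 0.0308
grip_force: 40.7
```

```bash
python3 -c "
from h import *
sc();ft()"
```

```text
q6 0.398 z 98.19 F [-1.5 -2.2] f [ 1.1  1.8 -3.1] T [ 0.265 -0.161  0.285] tau6 -1.231 gap 30.8 40.7 t 20.55 yaw -21.13
tool force [-0.4  2.1  3.1] tool torque [-0.305 -0.054 -0.285]
```

{"api": "servo_tool", "payload": {"increments": [{"grip": 1, "x": 0.1, "y": 0.1, "z": -0.1, "roll": 7}]}}

```text
clock: 20.63
tcp_pos: [0.5281, 0.0966, 0.0982]
orientation: [-0.0, 0.243, 0.97, 0.001]
wrist_force: [2.1, 2.0, -2.3]
finger_gap: 0.031
grip_force: 40.7
```

```bash
python3 -c "
from h import *
sc();ft()"
```

```text
q6 0.521 z 98.18 F [-1.5 -2. ] f [ 2.1  2.  -2.3] T [ 0.31  -0.137  0.369] tau6 -1.2 gap 31.0 40.7 t 20.6333 yaw -28.12
tool force [-0.9  2.7  2.3] tool torque [-0.338  0.026 -0.369]
```

{"api": "servo_tool", "payload": {"increments": [{"grip": 1, "x": 0.1, "y": 0.1, "z": 0, "roll": 7}]}}

```text
clock: 20.72
tcp_pos: [0.5282, 0.0968, 0.0981]
orientation: [-0.0, 0.302, 0.953, 0.001]
wrist_force: [1.4, 2.5, -2.1]
finger_gap: 0.0312
grip_force: 40.7
```

```bash
python3 -c "
from h import *
sc();ft()"
```

```text
q6 0.643 z 98.13 F [-1.5 -1.8] f [ 1.4  2.5 -2.1] T [ 0.3   -0.195  0.411] tau6 -1.169 gap 31.2 40.7 t 20.7167 yaw -35.11
tool force [0.3 2.8 2.1] tool torque [-0.357  0.014 -0.412]
```

{"api": "servo_tool", "payload": {"increments": [{"grip": 1, "x": 0.1, "y": 0.1, "z": 0, "roll": 5}]}}

```text
clock: 20.8
tcp_pos: [0.5283, 0.0969, 0.0981]
orientation: [-0.0, 0.343, 0.939, 0.001]
wrist_force: [1.3, 1.2, -2.9]
finger_gap: 0.0314
grip_force: 40.7
```

```bash
python3 -c "
from h import *
sc();ft()"
```

```text
q6 0.73 z 98.1 F [-1.4 -1.7] f [ 1.3  1.2 -2.9] T [ 0.286 -0.243  0.379] tau6 -0.389 gap 31.4 40.7 t 20.8 yaw -40.1
tool force [-0.3  1.8  2.9] tool torque [-0.375 -0.001 -0.379]
```

{"api": "servo_tool", "payload": {"increments": [{"grip": 1, "x": 0, "y": 0.1, "z": 0, "roll": 5}]}}

```text
clock: 20.88
tcp_pos: [0.5283, 0.0971, 0.0981]
orientation: [-0.0, 0.383, 0.924, 0.001]
wrist_force: [1.9, 2.0, -2.6]
finger_gap: 0.0311
grip_force: 40.6
```

```bash
python3 -c "
from h import *
sc();ft()"
```

```text
q6 0.816 z 98.08 F [-1.4 -1.6] f [ 1.9  2.  -2.6] T [ 0.322 -0.245  0.408] tau6 -0.651 gap 31.1 40.6 t 20.8833 yaw -45.02
tool force [0.1 2.8 2.6] tool torque [-0.4    0.056 -0.409]
```

{"api": "servo_tool", "payload": {"increments": [{"grip": 1, "x": 0, "y": 0.1, "z": 0, "roll": 5}]}}

```text
clock: 20.97
tcp_pos: [0.5284, 0.0971, 0.0981]
orientation: [-0.0, 0.423, 0.906, 0.001]
wrist_force: [1.6, 2.9, -3.1]
finger_gap: 0.0311
grip_force: 40.6
```

```bash
python3 -c "
from h import *
sc();ft()"
```

```text
q6 0.904 z 98.06 F [-1.3 -1.5] f [ 1.6  2.9 -3.1] T [ 0.369 -0.202  0.369] tau6 -0.668 gap 31.1 40.6 t 20.9667 yaw -50.01
tool force [1.2 3.1 3.2] tool torque [-0.391  0.154 -0.369]
```

{"api": "servo_tool", "payload": {"increments": [{"grip": 1, "x": 0, "y": 0.1, "z": 0, "roll": 5}]}}

```text
clock: 21.05
tcp_pos: [0.5286, 0.0972, 0.0981]
orientation: [-0.0, 0.462, 0.887, 0.001]
wrist_force: [2.3, 1.4, -2.6]
finger_gap: 0.0313
grip_force: 40.7
```

```bash
python3 -c "
from h import *
sc();ft()"
```

```text
q6 0.991 z 98.07 F [-1.2 -1.3] f [ 2.3  1.4 -2.6] T [ 0.366 -0.226  0.047] tau6 -1.114 gap 31.3 40.7 t 21.05 yaw -55.03
tool force [-0.2  2.7  2.6] tool torque [-0.395  0.171 -0.048]
```

{"api": "servo_tool", "payload": {"increments": [{"grip": 1, "x": 0, "y": 0.2, "z": 0, "roll": 5}]}}

```text
clock: 21.13
tcp_pos: [0.5287, 0.0973, 0.0981]
orientation: [-0.0, 0.5, 0.866, 0.001]
wrist_force: [1.6, 2.6, -2.0]
finger_gap: 0.0311
grip_force: 40.7
```

```bash
python3 -c "
from h import *
sc();ft()"
```

```text
q6 1.079 z 98.08 F [-1.1 -1.2] f [ 1.6  2.6 -2. ] T [ 0.419 -0.144  0.022] tau6 -1.098 gap 31.1 40.7 t 21.1333 yaw -60.06
tool force [1.4 2.7 2. ] tool torque [-0.334  0.291 -0.023]
```

{"api": "servo_tool", "payload": {"increments": [{"grip": 1, "x": 0, "y": 0.2, "z": 0.2, "roll": 5}]}}

```text
clock: 21.22
tcp_pos: [0.5288, 0.0974, 0.098]
orientation: [-0.001, 0.538, 0.843, 0.001]
wrist_force: [1.2, 2.1, 0.5]
finger_gap: 0.0313
grip_force: 40.9
```

```bash
python3 -c "
from h import *
sc();ft()"
```

```text
q6 1.167 z 98.02 F [-1.  -1.1] f [1.2 2.1 0.5] T [0.379 0.046 0.202] tau6 -0.891 gap 31.3 40.9 t 21.2167 yaw -65.04
tool force [ 1.4  2.  -0.5] tool torque [-0.118  0.363 -0.202]
```

{"api": "servo_tool", "payload": {"increments": [{"grip": 1, "x": 0, "y": 0.2, "z": 0, "roll": 5}]}}

```text
clock: 21.3
tcp_pos: [0.529, 0.0975, 0.0981]
orientation: [-0.001, 0.574, 0.819, 0.001]
wrist_force: [0.7, 1.3, -0.1]
finger_gap: 0.0311
grip_force: 40.8
```

```bash
python3 -c "
from h import *
sc();ft()"
```

```text
q6 1.254 z 98.07 F [-0.9 -1. ] f [ 0.7  1.3 -0.1] T [ 0.343 -0.037  0.432] tau6 -0.687 gap 31.1 40.8 t 21.3 yaw -70.02
tool force [0.9 1.1 0.1] tool torque [-0.151  0.31  -0.431]
```

{"api": "servo_tool", "payload": {"increments": [{"grip": 1, "x": 0, "y": 0.2, "z": 0, "roll": 5}]}}

```text
clock: 21.38
tcp_pos: [0.5291, 0.0976, 0.098]
orientation: [-0.001, 0.609, 0.793, 0.001]
wrist_force: [1.5, 2.1, -0.9]
finger_gap: 0.0309
grip_force: 40.8
```

```bash
python3 -c "
from h import *
sc();ft()"
```

```text
q6 1.341 z 98.03 F [-0.8 -0.9] f [ 1.5  2.1 -0.9] T [ 0.408 -0.011  0.375] tau6 -0.679 gap 30.9 40.8 t 21.3833 yaw -75.01
tool force [1.7 2.  0.9] tool torque [-0.115  0.391 -0.375]
```

{"api": "servo_tool", "payload": {"increments": [{"grip": 1, "x": 0.1, "y": 0.1, "z": 0, "roll": 5}]}}

```text
clock: 21.47
tcp_pos: [0.5292, 0.0977, 0.0981]
orientation: [-0.001, 0.643, 0.766, 0.001]
wrist_force: [1.1, 2.4, -1.8]
finger_gap: 0.031
grip_force: 40.7
```

```bash
python3 -c "
from h import *
sc();ft()"
```

```text
q6 1.428 z 98.06 F [-0.7 -0.7] f [ 1.1  2.4 -1.8] T [0.347 0.001 0.422] tau6 -0.668 gap 31.0 40.7 t 21.4667 yaw -80.01
tool force [2.2 1.5 1.8] tool torque [-0.058  0.342 -0.422]
```

{"api": "servo_tool", "payload": {"increments": [{"grip": 1, "x": 0.1, "y": 0.1, "z": 0, "roll": 5}]}}

```text
clock: 21.55
tcp_pos: [0.5293, 0.0978, 0.098]
orientation: [-0.001, 0.676, 0.737, 0.001]
wrist_force: [0.9, 1.8, -2.0]
finger_gap: 0.0308
grip_force: 40.7
```

```bash
python3 -c "
from h import *
sc();ft()"
```

```text
q6 1.516 z 98.03 F [-0.6 -0.6] f [ 0.9  1.8 -2. ] T [ 0.307 -0.061  0.404] tau6 -0.648 gap 30.8 40.7 t 21.55 yaw -85.01
tool force [1.7 1.  2. ] tool torque [-0.087  0.3   -0.404]
```

{"api": "servo_tool", "payload": {"increments": [{"grip": 1, "x": 0.1, "y": 0.1, "z": 0, "roll": 3}]}}

```text
clock: 21.63
tcp_pos: [0.5294, 0.0978, 0.098]
orientation: [-0.001, 0.695, 0.719, 0.001]
wrist_force: [1.2, 1.2, -1.2]
finger_gap: 0.0309
grip_force: 40.7
```

```bash
python3 -c "
from h import *
sc();ft()"
```

```text
q6 1.568 z 98.01 F [-0.5 -0.6] f [ 1.2  1.2 -1.2] T [ 0.228 -0.087  0.49 ] tau6 0.121 gap 30.9 40.7 t 21.6333 yaw -87.99
tool force [1.1 1.2 1.2] tool torque [-0.094  0.225 -0.49 ]
```

Run:
```python
from h import *
sc()
a=grab('wrist','w8')[:,:,::-1]; t=grab('top','t8')[:,:,::-1]; s=grab('side','s8')[:,:,::-1]
def cr(im,u,v,h,w,f): return cv2.resize(im[v-h:v+h,u-w:u+w],None,fx=f,fy=f,interpolation=cv2.INTER_CUBIC)
A=cr(a,256,262,66,66,4.54)
T=cr(t,222,205,37,37,4.05); S=cr(s,261,200,37,37,4.05)
A=cv2.resize(A,(500,600)) if 0 else cv2.resize(A,(598,598)); B=cv2.resize(np.vstack([T,S]),(200,400)); B=np.vstack([B,np.zeros((198,200,3),np.uint8)])
cv2.imwrite('pics/c8.png',np.hstack([A,B]))
```

```text
q6 1.568 z 98.01 F [-0.5 -0.6] f [ 1.2  1.2 -1.2] T [ 0.228 -0.087  0.49 ] tau6 0.121 gap 30.9 40.7 t 21.6333 yaw -87.99
```

View pics/c8.png

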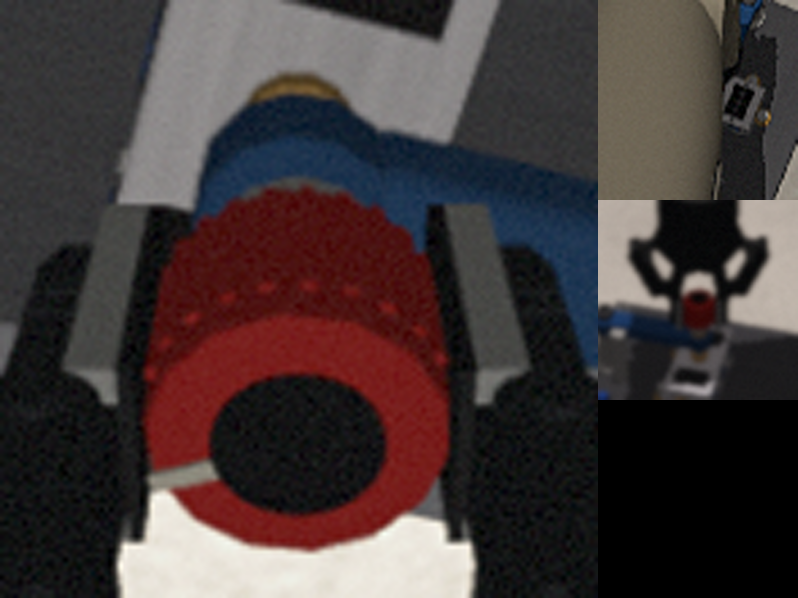

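The wrist crop shows the cap held between the pads. Its top is centred at (298,445) and the white mark runs to (150,480). I check the cap's true rotation against the tool's.

Run:
```python
from h import *
s6=pickle.load(open('s6.pkl','rb')); s=env.get_state()
k=132/598
def ang(c,m,z,s):
    a=hit('wrist',*c,z,s);b=hit('wrist',*m,z,s); d=b-a; print('c',F(a),'r',np.linalg.norm(d)); return np.degrees(np.arctan2(d[1],d[0]))
a0=ang((390*.64,153*.64),(416*.64,148*.64),.132,s6)
a1=ang((190+298*k,196+445*k),(190+165*k,196+478*k),.125,s)
print(a0,a1,'cw turn mod 360',(a0-a1)%360,'tool cw',np.degrees(1.568+2.78))
# tracked TCP z loss
```

```text
c [-0.8 -1.1] r 0.013176363930570981
c [ 2.2 -6.8] r 0.0153964817463975
87.3542553573802 -159.3556183586229 cw turn mod 360 246.7098737160031 tool cw 249.12204932288194
```

The cap turned about 247° against 249° for the tool, so there is no slip in the grip. I continue finely for the second click.

{"api": "servo_tool", "payload": {"increments": [{"grip": 1, "x": 0.1, "y": 0.1, "z": 0, "roll": 3}]}}

```text
clock: 21.87
tcp_pos: [0.5295, 0.0977, 0.098]
orientation: [-0.001, 0.712, 0.702, 0.001]
wrist_force: [1.9, 2.0, -0.8]
finger_gap: 0.0308
grip_force: 40.7
```

```bash
python3 -c "
from h import *
sc();ft()"
```

```text
q6 1.616 z 97.99 F [-0.4 -0.7] f [ 1.9  2.  -0.8] T [ 0.639 -0.064  0.083] tau6 -1.082 gap 30.8 40.7 t 21.8667 yaw -90.75
tool force [2.1 1.9 0.8] tool torque [-0.055  0.64  -0.083]
```

{"api": "servo_tool", "payload": {"increments": [{"grip": 1, "x": 0, "y": 0, "z": 0, "roll": 3}]}}

```text
clock: 21.95
tcp_pos: [0.5296, 0.0976, 0.098]
orientation: [-0.001, 0.731, 0.683, 0.001]
wrist_force: [1.7, 3.4, -0.4]
finger_gap: 0.0315
grip_force: 40.8
```

```bash
python3 -c "
from h import *
sc();ft()"
```

```text
q6 1.671 z 98.02 F [-0.4 -0.7] f [ 1.7  3.4 -0.4] T [ 0.707 -0.082  0.016] tau6 -0.712 gap 31.5 40.8 t 21.95 yaw -93.88
tool force [3.5 1.4 0.4] tool torque [-0.034  0.711 -0.016]
```

{"api": "servo_tool", "payload": {"increments": [{"grip": 1, "x": 0, "y": 0, "z": 0, "roll": 4}]}}

```text
clock: 22.03
tcp_pos: [0.5296, 0.0977, 0.098]
orientation: [-0.001, 0.754, 0.657, 0.001]
wrist_force: [2.6, 3.5, -1.8]
finger_gap: 0.0307
grip_force: 40.7
```

```bash
python3 -c "
from h import *
sc();ft()"
```

```text
q6 1.74 z 98.03 F [-0.3 -0.7] f [ 2.6  3.5 -1.8] T [ 0.694 -0.215  0.175] tau6 -0.87 gap 30.7 40.7 t 22.0333 yaw -97.89
tool force [3.8 2.1 1.8] tool torque [-0.117  0.717 -0.175]
```

Torque fell through its minimum a second time and is rising again, so that is two clicks. Now I let go and withdraw upwards.

{"api": "servo_tool", "payload": {"increments": [{"grip": 0, "x": 0, "y": 0, "z": 0, "roll": 0}, {"grip": 0, "x": 0, "y": 0, "z": 0, "roll": 0}, {"grip": 0, "x": 0, "y": 0, "z": 0, "roll": 0}, {"grip": 0, "x": 0, "y": 0, "z": 0, "roll": 0}, {"grip": 0, "x": 0, "y": 0, "z": 0, "roll": 0}]}}

```text
clock: 22.45
tcp_pos: [0.5292, 0.0965, 0.0979]
orientation: [-0.0, 0.754, 0.657, 0.0]
wrist_force: [-0.2, 1.2, -0.8]
finger_gap: 0.085
grip_force: 0.0
```

{"api": "servo_tool", "payload": {"increments": [{"grip": 0, "x": 0, "y": 0, "z": -20, "roll": 0}, {"grip": 0, "x": 0, "y": 0, "z": -30, "roll": 0}, {"grip": 0, "x": 0, "y": 0, "z": -35, "roll": 0}, {"grip": 0, "x": 0, "y": 0, "z": -35, "roll": 0}, {"grip": 0, "x": 0, "y": 0, "z": 0, "roll": 0}]}}

```text
clock: 22.87
tcp_pos: [0.5327, 0.0967, 0.2251]
orientation: [0.004, 0.754, 0.657, 0.004]
wrist_force: [0.5, 0.2, 0.2]
finger_gap: 0.0857
grip_force: 0.0
```

Run:
```python
from h import *
sc(); s=env.get_state(); a=grab('wrist','w9')
h=cv2.cvtColor(a,cv2.COLOR_RGB2HSV)
mk=(((h[...,0]<8)|(h[...,0]>172))&(h[...,1]>130)&(h[...,2]>40)).astype(np.uint8)
for c in cv2.findContours(mk,0,2)[0]:
    if cv2.contourArea(c)>300:
        (u,v),r=cv2.minEnclosingCircle(c); print('red',u,v,r,F(hit('wrist',u,v,.12,s)))
b=((h[...,0]>95)&(h[...,0]<125)&(h[...,1]>110)).astype(np.uint8)
for c in cv2.findContours(b,0,2)[0]:
    if cv2.contourArea(c)>300:
        box=cv2.boxPoints(cv2.minAreaRect(c)); print('blue',[F(hit('wrist',*p,.086,s)).tolist() for p in box])
g=((h[...,1]<40)&(h[...,2]>110)).astype(np.uint8)
for c in cv2.findContours(g,0,2)[0]:
    if 400<cv2.contourArea(c)<9000:
        box=cv2.boxPoints(cv2.minAreaRect(c)); print('bright',[F(hit('wrist',*p,.052,s)).tolist() for p in box])
```

```text
q6 1.739 z 225.14 F [ 2.9 -0.9] f [0.5 0.2 0.2] T [-0.026 -0.07  -0.009] tau6 -0.002 gap 85.7 0.0 t 22.8667 yaw -97.83
red 250.39071655273438 193.96994018554688 20.742870330810547 [ 0.6 -0.6]
red 468.5 144.0 56.349456787109375 [217.1  76. ]
red 464.5 58.0 59.42441940307617 [194.6 161. ]
blue [[195.1, -82.4], [376.9, -37.8], [543.3, -181.8], [280.7, -207.8]]
blue [[-10.6, -13.5], [-10.6, 14.9], [111.9, 16.5], [115.6, -13.6]]
bright [[235.4, -273.3], [278.1, -259.9], [374.6, -401.9], [320.5, -415.6]]
bright [[-231.2, -323.5], [-143.2, -296.3], [-159.2, -413.9], [-264.2, -456.3]]
bright [[404.4, -283.8], [388.8, -183.8], [475.9, -215.9], [503.4, -331.7]]
```

```bash
python3 -c "
from workcell import env
print(env.hand_in())"
```

```text
the job is handed in; nothing more can be done
None
```

I handed the job in at about 23 s: manifold on all three pins, clamp arm on its stop, knob released after two torque drops I read as the two clicks. After letting go I rechecked only the arm and knob positions, not the block or the bystanders.

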